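# Close the lid of a spray-painting pressure pot: four wing nuts, crisscross, in passes

### The arm

A 7-joint arm with a two-finger parallel gripper is mounted at the origin on the work surface. World frame = base frame: x ahead of the robot, y to its left, z up, the work surface at z = 0. Lengths are in mm, angles in rad, forces in N, time in s.
With the tool pointing down it reaches from about 400 to 875 mm from the base axis. Payload 4.4 kg.
Tool frame: the origin (TCP) lies at the very end of the fingers, on their centre line; the grasp point (between the pads) lies 19 mm behind it (ctrl.grasp_offset is the distance from the TCP to the grasp point, in mm); z points along the fingers, y is the line along which they close (so a half turn about z gives the same grasp; the last joint's range is limited). The gripper opens to 85 mm and grips with 20 to 120 N. Pads are 22 mm wide; open, the fingers measure 114 mm over their backs; the gripper's body (76 mm by 85 mm) begins 54 mm behind the grasp point. The pads swing forward as they close: fully open they stand 13 mm farther back than shut.
Start: joints at [1.252, 0.628, 0.038, 1.517, -0.027, 0.996, -0.02], TCP at [162.604, -629.347, 199.213] pointing down, gripper open.
Joint ranges: [-3.06, 3.06], [-0.37, 2.12], [-1.25, 1.32], [0.18, 2.47], [-1.1, 4.24], [0.23, 1.98], [-2.94, 2.94]. Speed limits (rad/s): [2.57, 2.57, 3.14, 3.14, 3.14, 3.14, 3.14].

### API

Orientations are given as [roll, pitch, yaw] about the fixed x, y, z axes, in that order (R = Rz(yaw) Ry(pitch) Rx(roll)).
In Python, from cell import status, cams, ctrl gives the robot as it stands.
- The arm moves only by the tool move_arm, never from a script. Its argument "plan" is a list of rows, each a list of 3 entries, a list of its own where there are three numbers: the shift along the world's x, y, z in mm, then the turn, a rotation vector about the world's x, y, z in degrees, then the opening, from 0 (shut) to 1 (fully open). In form: [[[x, y, z], [wx, wy, wz], gripper], ...]. A call has 1 to 10 rows; each row shifts and turns the commanded pose from where the row before left it; what a row does not reach is not made up. A row lasts 1/8 s, in which the tool goes at most 62.5 mm and 10.7 degrees, less where a joint would pass 70% of its speed; a pose out of reach is approached as far as the arm can. A call with a gripper value outside its range is refused whole. The fingers move at their own pace and stop on an object; the grip force is fixed at half the most. Time passes only in rows, so rows that do not move let the fingers close. It gives the time, the measured TCP pose, the force, the opening and the grip force at its end, in the units of the state.
- status.read_state(): the state, without advancing time (a new reading comes with each control period).
- cams.get_image(name): name is "scene" or "top" or "wrist"; returns the picture (480x640x3 uint8, blue, green, red); there is no depth.
- cams.camera_params(name): a dict with "K" (3x3 intrinsics, pixels), "pose" (4x4, takes a point from camera to world coordinates); the wrist camera has in their place "tool_from_camera" (4x4, takes a point from camera to tool coordinates, whose origin is the TCP and whose axes are the flange's). Camera axes: x right, y down, z forward; pixel columns grow to the right and rows downward; lengths in mm; the calibration is good to about 2 mm. A picture is of the moment at which its call begins: read the wrist's pose just before it. camera_params takes no time and is no camera call.
- ctrl.finish_job(): hands the job in; it is judged then, once.
The state is a dict: "clock": time; "qpos": joint angles; "qd": joint speeds; "tau": joint torques, N m; "eef_pos": TCP position; "tool_rot": TCP orientation; "force": force on the tool from outside, world axes, zero at the start; "torque": the same for the moment, N m; "width": finger opening in mm; "gripper_force": force on a finger pad.
Only numpy, scipy, OpenCV 4.12 (cv2) and the standard library are available. Lean on these libraries where they do the work, as an engineer would, in place of code of your own. Each camera call takes 0.05 s, during which the arm holds its last target. There are 200 camera calls.

### The job

Close the paint pressure pot by tightening its four wing nuts evenly, in crisscross order (one, then the one opposite, then the other two), a little each round and not one at a time: on the first round turn each nut down only until it just bites on the lid, then go round again crisscross until all four are firmly hand-tight, about 0.25 N m, none overtightened. Leave the other things on the bench where they are.

Things in the scene. Friction and masses are not known exactly. Their poses are not given: they have to be found in the camera images.
- pot: red spray-paint pressure pot, 138 mm high, on a 170 mm square plywood board fixed to the bench. Origin at the centre of the board's underside, z up. Four upright steel swing bolts on an 85 mm radius: a at the pot's +x, b at +y, c at -x, d at -y (a opposite c, b opposite d). A springy gasket lies on the rim; old ones have sunk by up to 1.2 mm, unseen, so the nuts' bite must be felt.
- mouth (a point): centre of the pot's rim, 138 mm above the pot's origin. A grey lid (146 mm disc, 10 mm thick, 0.8 kg) lies loose on the gasket there, its four slotted ears reach out to 102 mm round the bolts; ear tops 12.8 to 14 mm above this point. In its middle a brass stem with a 42 mm gauge (up to 55 mm above this point), a safety valve and an air inlet, all within 42 mm of the middle.
- nut_a: wing nut A. Origin on its axis under its flange, z up, x along the wings. The wings are one straight upright blade, 72 mm long, 10 mm thick (along y), from 14 to 38 mm above the origin; below it a 20 mm hub (4 to 14 mm) and a 28 mm flange (0 to 4 mm). The bolt ends inside the hub. Turned clockwise seen from above it screws down 8 mm a turn.
- turn_a (a joint): rad that nut A has been turned down: grows clockwise seen from above, quarter turn 1.57, starts at 0 to 0.4. Free it takes 0.03 N m to turn. It meets the lid at 0.45 to 1.5, unseen; then the moment climbs about 0.25 N m per rad: just biting 0.05 to 0.12, tight 0.25 (0.2 to 0.3, or 8 N sideways 30 mm out on a wing), crushed over 0.5. It stays where left; tightening its neighbours eases it a little.
- nut_b: wing nut B, same as nut A: blade of wings along x, 72 x 10 mm, 14 to 38 mm above the origin.
- turn_b (a joint): rad that nut B has been turned down (clockwise seen from above grows); as turn_a
- nut_c: wing nut C, same as nut A: blade of wings along x, 72 x 10 mm, 14 to 38 mm above the origin.
- turn_c (a joint): rad that nut C has been turned down (clockwise seen from above grows); as turn_a
- nut_d: wing nut D, same as nut A: blade of wings along x, 72 x 10 mm, 14 to 38 mm above the origin.
- turn_d (a joint): rad that nut D has been turned down (clockwise seen from above grows); as turn_a
- spare_nut: a spare wing nut of the same kind lying on its side on the bench; not needed. Origin under its hub.
- old_gasket: an old black rubber ring, 126 mm across, 5 mm high, flat on the bench; not needed. Origin at its centre underneath.
- spanner: steel spanner, 190 mm long, flat on the bench; not needed. Origin under its middle.
- glue: white glue bottle with orange cap, 60 mm across, 160 mm high, standing. Origin at its centre underneath.
- paint_can: paint can, 86 mm across, 100 mm high, standing. Origin at its centre underneath.
- battery: black tool battery, 115 x 75 x 61 mm, on the bench. Origin at its centre underneath.
- tape: yellow tape measure, 72 x 40 x 70 mm, standing. Origin at its centre underneath.

How it is judged (in metres and radians):
On the way:
1. first round done: all four nuts bite on the lid, each pressing it with more than 2 N and none yet with more than 18 N, with the fingers off them (contact force between nut_a and anything else between 2 and 18 N and contact force between nut_b and anything else between 2 and 18 N and contact force between nut_c and anything else between 2 and 18 N and contact force between nut_d and anything else between 2 and 18 N and contact force between the fingers and anything else below 0.5 N), for 0.1 s.
At the end, for the whole second after the job is handed in: All four wing nuts are tight and at rest: each presses the lid with more than 18 N and less than 55 N (tightened to about 0.25 N m) (contact force between nut_a and anything else between 18 and 55 N and contact force between nut_b and anything else between 18 and 55 N and contact force between nut_c and anything else between 18 and 55 N and contact force between nut_d and anything else between 18 and 55 N and velocity of joint turn_a between -0.1 and 0.1 rad/s and velocity of joint turn_b between -0.1 and 0.1 rad/s and velocity of joint turn_c between -0.1 and 0.1 rad/s and velocity of joint turn_d between -0.1 and 0.1 rad/s); the robot touches nothing.
It fails at once if on the first round, two neighbouring nuts left pressing with more than 6 N while both nuts opposite them are still loose (under 1 N): not crisscross ((contact force between the fingers and anything else below 0.5 N and contact force between each of nut_a, nut_b and anything else above 6 N and contact force between each of nut_c, nut_d and anything else below 1 N) or (contact force between the fingers and anything else below 0.5 N and contact force between each of nut_b, nut_c and anything else above 6 N and contact force between each of nut_d, nut_a and anything else below 1 N) or (contact force between the fingers and anything else below 0.5 N and contact force between each of nut_c, nut_d and anything else above 6 N and contact force between each of nut_a, nut_b and anything else below 1 N) or (contact force between the fingers and anything else below 0.5 N and contact force between each of nut_d, nut_a and anything else above 6 N and contact force between each of nut_b, nut_c and anything else below 1 N)).
It fails at once if on the last round, two neighbouring nuts left pressing with more than 24 N while both nuts opposite them press with less than 18 N: not crisscross ((contact force between the fingers and anything else below 0.5 N and contact force between each of nut_a, nut_b and anything else above 24 N and contact force between each of nut_c, nut_d and anything else below 18 N) or (contact force between the fingers and anything else below 0.5 N and contact force between each of nut_b, nut_c and anything else above 24 N and contact force between each of nut_d, nut_a and anything else below 18 N) or (contact force between the fingers and anything else below 0.5 N and contact force between each of nut_c, nut_d and anything else above 24 N and contact force between each of nut_a, nut_b and anything else below 18 N) or (contact force between the fingers and anything else below 0.5 N and contact force between each of nut_d, nut_a and anything else above 24 N and contact force between each of nut_b, nut_c and anything else below 18 N)).
It fails at once if a nut overtightened: left pressing the lid with more than 75 N ((contact force between the fingers and anything else below 0.5 N and contact force between nut_a and anything else above 75 N) or (contact force between the fingers and anything else below 0.5 N and contact force between nut_b and anything else above 75 N) or (contact force between the fingers and anything else below 0.5 N and contact force between nut_c and anything else above 75 N) or (contact force between the fingers and anything else below 0.5 N and contact force between nut_d and anything else above 75 N)).
It fails at once if another thing on the bench moved more than 40 mm (distance of any of spare_nut, old_gasket, spanner, glue, paint_can, battery, tape from where it was at the start of the episode above 0.04 m).
It also fails if it takes over 72 s, if anything falls off the work surface, if the arm or the gripper's body presses on something with over 40 N, if the wrist force passes 120 N, or if a joint passes its speed limit or range.

## Working session

There is one attempt and no reset: what is moved stays moved. The work goes in short steps, Python scripts to look and compute and a tool call to move; the robot and the scene stay as the last step left them, time stands still between calls to the robot, and variables do not carry over. Pictures are saved under pics/ and viewed, at most 10 in all, crops included, and the job is handed in when it is done.

Besides the shell and the picture viewer there is one more tool, called after "Request:" as name([rows], argument=value, ...), one row to a line, values as JSON. move_arm: Moves the arm, as the interface text tells. Its arguments: {"type":"object","properties":{"plan":{"type":"array","items":{"type":"array"}}},"required":["plan"]}

```bash
ls; mkdir -p pics
python3 - <<'E'
from cell import status,cams,ctrl
import cv2,numpy as np
np.set_printoptions(precision=4,suppress=True)
s=status.read_state();print(s)
for n in("scene","top"):
    p=cams.camera_params(n);print(n,p)
    cv2.imwrite(f"pics/{n}0.png",cams.get_image(n))
print(cams.camera_params("wrist"),ctrl.grasp_offset)
E
```

```text
pics
{'clock': 0.0, 'qpos': array([ 1.2522,  0.6293,  0.0384,  1.5184, -0.027 ,  0.9963, -0.02  ]), 'qd': array([0.001 , 0.0006, 0.0004, 0.0001, 0.0009, 0.0016, 0.0005]), 'tau': array([ -0.0003, -56.3407,   1.2264, -19.3445,   0.0111,   0.0105,
         0.    ]), 'eef_pos': array([ 162.4081, -628.6723,  198.2829]), 'tool_rot': array([-3.1397,  0.0001,  0.2528]), 'force': array([ 0.1658,  0.043 , -0.1617]), 'torque': array([-0.0184, -0.0371, -0.0091]), 'gripper_force': 0.0, 'width': 85.14722301253376}
scene {'K': array([[564.6221,   0.    , 323.3829],
       [  0.    , 564.6221, 249.3832],
       [  0.    ,   0.    ,   1.    ]]), 'pose': array([[   0.3255,    0.7216,   -0.611 , 1349.9974],
       [   0.9455,   -0.2408,    0.2194, -294.1721],
       [   0.0112,   -0.6491,   -0.7606, 1167.0276],
       [   0.    ,    0.    ,    0.    ,    1.    ]])}
top {'K': array([[587.1835,   0.    , 322.3102],
       [  0.    , 587.1835, 236.7716],
       [  0.    ,   0.    ,   1.    ]]), 'pose': array([[  -0.0102,   -0.9943,    0.1065,  386.8496],
       [  -0.9999,    0.0094,   -0.0081,   13.2447],
       [   0.0071,   -0.1066,   -0.9943, 1465.5725],
       [   0.    ,    0.    ,    0.    ,    1.    ]])}
{'K': array([[339.8242,   0.    , 319.9519],
       [  0.    , 339.8242, 240.3338],
       [  0.    ,   0.    ,   1.    ]]), 'tool_from_camera': array([[   0.0011,   -0.945 ,   -0.3271,   86.0062],
       [   1.    ,    0.001 ,    0.0005,   -1.0303],
       [  -0.0001,   -0.3271,    0.945 , -174.5689],
       [   0.    ,    0.    ,    0.    ,    1.    ]])} 18.700000000000003
```

View pics/top0.png

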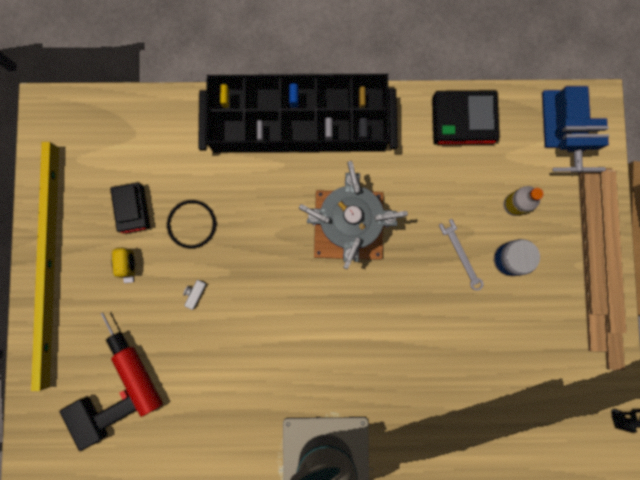

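View pics/scene0.png

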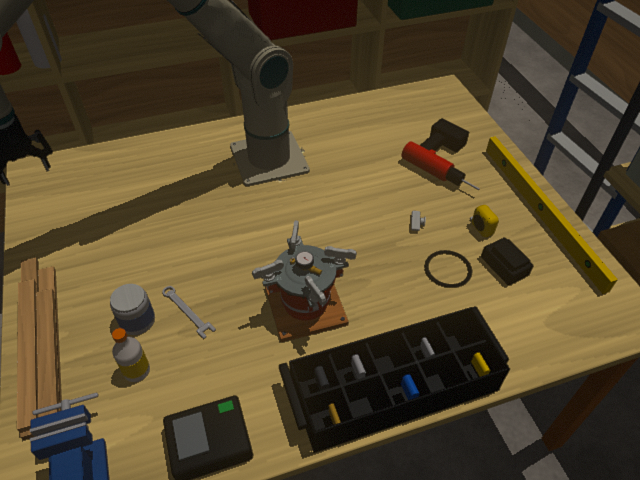

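```bash
cat > h.py <<'E'
import numpy as np,cv2
from cell import status,cams,ctrl
from scipy.spatial.transform import Rotation as Ro
np.set_printoptions(precision=2,suppress=True)
def ray(n,px,z,pose=None):
    p=cams.camera_params(n)
    T=p["pose"] if pose is None else pose
    d=T[:3,:3]@np.linalg.solve(p["K"],[px[0],px[1],1.]);o=T[:3,3]
    return (o+d*(z-o[2])/d[2])[:2]
def wpose():
    s=status.read_state();T=np.eye(4);T[:3,:3]=Ro.from_euler('xyz',s["tool_rot"]).as_matrix();T[:3,3]=s["eef_pos"]
    return T@cams.camera_params("wrist")["tool_from_camera"]
E
python3 - <<'E'
import cv2
a=cv2.imread('pics/top0.png')[150:270,280:430];cv2.imwrite('pics/top0c.png',cv2.resize(a,None,fx=5,fy=5,interpolation=cv2.INTER_CUBIC))
from h import *
for p in [(352,178),(316,215),(392,217),(352,252),(353,214)]: print(ray("top",p,185))
E
```

```text
[654.48 -64.42]
[572.35  16.17]
[ 566.37 -151.22]
[489.88 -61.86]
[573.83 -65.37]
```

View pics/top0c.png

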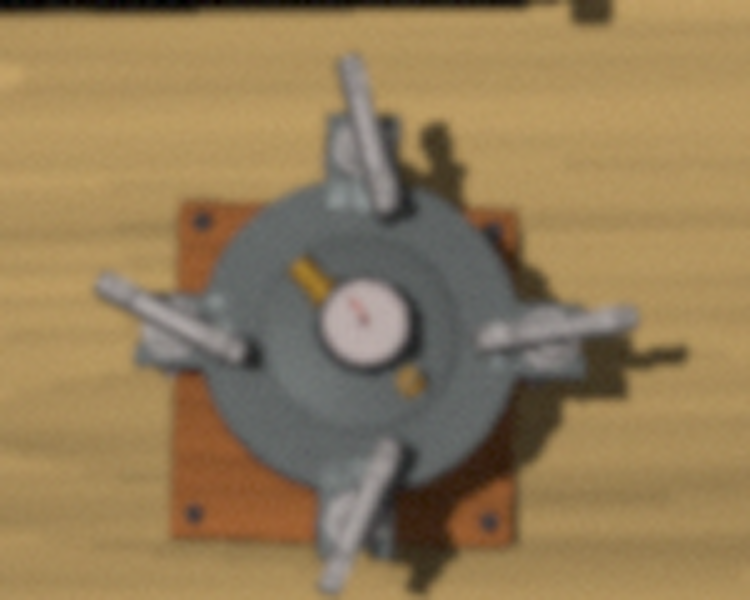

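Request:
move_arm([
  [[29,40,20],[0,0,5],0.5],
  [[29,40,20],[0,0,5],0.5],
  [[29,40,20],[0,0,5],0.5],
  [[29,40,20],[0,0,5],0.5],
  [[29,40,20],[0,0,5],0.5],
  [[29,40,20],[0,0,5],0.5],
  [[29,40,12],[0,0,5],0.5],
  [[29,40,0],[0,0,5],0.5],
  [[29,40,0],[0,0,5],0.5],
  [[29,40,0],[0,0,5],0.5],
])

```text
clock: 1.35
eef_pos: [453.1, -228.0, 331.1]
tool_rot: [-3.141, 0.0, 1.128]
force: [1.6, -1.3, -1.0]
width: 42.5
gripper_force: 0.0
```

Request:
move_arm([
  [[29,40,0],[0,0,5],0.5],
  [[29,40,0],[0,0,5],0.5],
  [[29,40,0],[0,0,5],0.5],
  [[29,40,0],[0,0,5],0.5],
  [[0,0,0],[0,0,0],0.5],
])

```text
clock: 1.98
eef_pos: [569.9, -64.3, 330.5]
tool_rot: [-3.141, -0.003, 1.482]
force: [-0.3, -1.5, 0.3]
width: 42.6
gripper_force: 0.0
```

Run:
```python
from h import *
s=status.read_state();print(s)
np.save('w1.npy',wpose());cv2.imwrite('pics/w1.png',cams.get_image('wrist'))
o=np.array([280,150])
for n,a,b in [('top',(349,60),(388,208)),('left',(105,283),(243,355)),('right',(485,338),(635,318)),('bot',(393,445),(330,588))]:
    A,B=[ray('top',np.array(p)/5+o,190) for p in (a,b)];d=A-B
    print(n,(A+B)/2,np.hypot(*d),np.degrees(np.arctan2(d[1],d[0]))%180)
```

```text
{'clock': 1.975, 'qpos': array([ 0.34,  0.42, -0.43,  1.54,  0.18,  1.22, -0.2 ]), 'qd': array([ 0.05, -0.02,  0.07,  0.03,  0.03,  0.01,  0.  ]), 'tau': array([ -1.22, -45.12,  -4.23, -21.9 ,  -0.15,  -0.19,  -0.02]), 'eef_pos': array([569.91, -64.32, 330.55]), 'tool_rot': array([-3.14, -0.  ,  1.48]), 'force': array([-0.35, -1.52,  0.33]), 'torque': array([-0.06,  0.08,  0.04]), 'gripper_force': 0.0, 'width': 42.63625099768827}
top [656.19 -67.9 ] 68.59625024145897 13.64887803027195
left [574.33  18.8 ] 68.44794947558066 61.69182651192699
right [ 568.77 -150.67] 66.62733215078406 97.12087737731227
bot [486.72 -62.21] 68.41232655452748 155.4328822032369
```

View pics/w1.png

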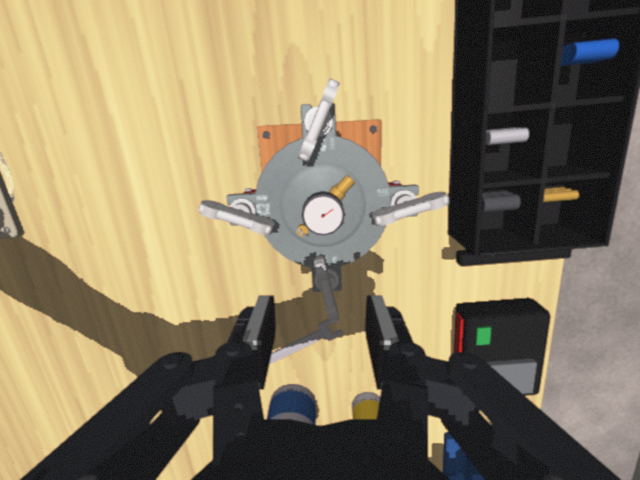

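Run:
```python
from h import *
T=np.load('w1.npy')
C={}
for n,a,b in [('+y',(334,84),(308,157)),('+x',(447,199),(376,216)),('-x',(202,207),(271,229)),('-y',(320,261),(331,333))]:
    A,B=[ray('wrist',p,190,T) for p in (a,b)];d=A-B
    C[n]=(A+B)/2
    print(n,(A+B)/2,np.hypot(*d),np.degrees(np.arctan2(d[1],d[0]))%180)
tp={'+x':[656.19,-67.9],'+y':[574.33,18.8],'-y':[568.77,-150.67],'-x':[486.72,-62.21]}
for D in (C,{k:np.array(v) for k,v in tp.items()}):
    c=sum(D.values())/4;print(c,[np.hypot(*(D[k]-c)) for k in D],[np.degrees(np.arctan2(*(D[k]-c)[::-1])) for k in D])
img=cv2.imread('pics/w1.png')[70:350,190:460];cv2.imwrite('pics/w1c.png',cv2.resize(img,None,fx=2.1,fy=2.1,interpolation=cv2.INTER_CUBIC))
```

```text
+y [579.28  22.39] 64.46854048435067 64.34857226027113
+x [658.35 -61.84] 68.02717437794898 9.042174446545145
-x [491.69 -57.62] 68.071115093804 156.285763443248
-y [ 569.53 -151.27] 84.9658536165135 93.04447132383993
[574.71 -62.08] [np.float64(84.60010317405464), np.float64(83.63795901381785), np.float64(83.14481329202923), np.float64(89.3352819796462)] [np.float64(86.9033329691077), np.float64(0.16702958756761835), np.float64(176.92205397293574), np.float64(-93.32595065421042)]
[571.5  -65.49] [np.float64(84.72164234273318), np.float64(84.34240796449907), np.float64(85.21881940774584), np.float64(84.84611677177692)] [np.float64(-1.6266783703154901), np.float64(88.07885284702121), np.float64(-91.83747625898104), np.float64(177.7811160019862)]
```

View pics/w1c.png

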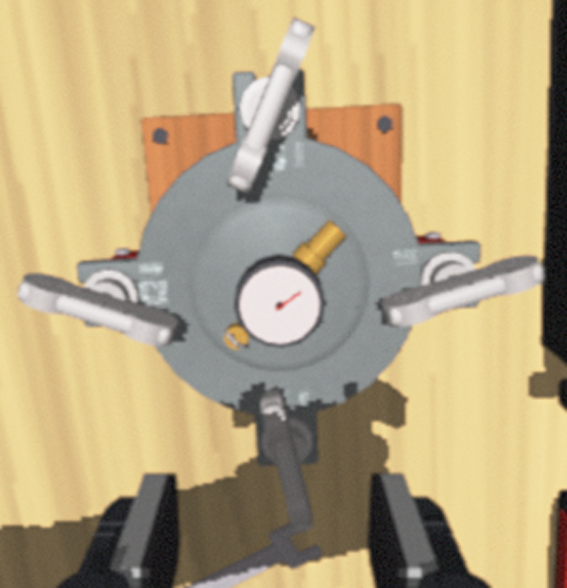

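Run:
```python
from h import *
T=np.load('w1.npy')
C={}
for n,a,b in [('+y',(333,81.5),(305,158.5)),('+x',(448,200.5),(375,219.5)),('-x',(201,208.5),(272,230)),('-y',(319.5,258.5),(333,319))]:
    A,B=[ray('wrist',p,190,T) for p in (a,b)];d=A-B
    C[n]=(A+B)/2
    print(n,(A+B)/2,np.hypot(*d),np.degrees(np.arctan2(d[1],d[0]))%180)
c=sum(C.values())/4;print(c,[np.hypot(*(C[k]-c)) for k in C],[np.degrees(np.arctan2(*(C[k]-c)[::-1])) for k in C])
```

```text
+y [577.51  22.85] 68.17492015105564 63.8482551560311
+x [658.31 -64.3 ] 70.3735460039812 10.274787291383081
-x [491.49 -58.84] 69.86789341685137 157.16621186160464
-y [ 571.13 -141.32] 70.89622884696017 96.67073572832784
[574.61 -60.4 ] [np.float64(83.30541786055167), np.float64(83.78854872742153), np.float64(83.13834870167072), np.float64(80.99447068317616)] [np.float64(88.00157658393775), np.float64(-2.664653234292292), np.float64(178.92463518306965), np.float64(-92.46200737637433)]
```

Request:
move_arm([
  [[9,0,-10],[0,0,10.6],0.5],
  [[9,0,-10],[0,0,10.6],0.5],
  [[9,0,-10],[0,0,10.6],0.5],
  [[9,0,-10],[0,0,10.6],0.5],
  [[9,0,-10],[0,0,10.6],0.5],
  [[9,0,-10],[0,0,10.6],0.5],
  [[9,0,-10],[0,0,10.6],0.5],
  [[9,0,-10],[0,0,10.6],0.5],
  [[9,-1,-10],[0,0,10.6],0.5],
  [[7,-1,-10],[0,0,10.6],0.5],
])

```text
clock: 3.28
eef_pos: [656.0, -73.9, 230.4]
tool_rot: [-3.14, -0.002, -2.955]
force: [-0.2, -1.0, -0.1]
width: 42.5
gripper_force: 0.0
```

Request:
move_arm([
  [[0,0,-20],[0,0,1],0.5],
  [[0,0,-10],[0,0,0],0.5],
  [[0,0,0],[0,0,0],0.5],
])

```text
clock: 3.65
eef_pos: [655.5, -72.0, 200.1]
tool_rot: [-3.141, -0.002, -2.943]
force: [-0.1, 0.2, 0.5]
width: 42.8
gripper_force: 0.0
```

```bash
cat >> h.py <<'E'
def st():
    s=status.read_state();print(s['clock'],s['eef_pos'],np.degrees(s['tool_rot']),'F',s['force'],'T',np.round(s['torque'],3),'w',round(s['width'],1),s['gripper_force'],'q',s['qpos'])
E
python3 - <<'E'
from h import *
st();cv2.imwrite('pics/w2.png',cams.get_image('wrist'))
E
```

```text
3.65 [655.49 -71.96 200.09] [-179.99   -0.14 -168.62] F [-0.11  0.16  0.47] T [0.02 0.03 0.06] w 42.8 0.0 q [ 0.5   0.76 -0.81  1.47  0.58  1.17  1.36]
```

View pics/w2.png

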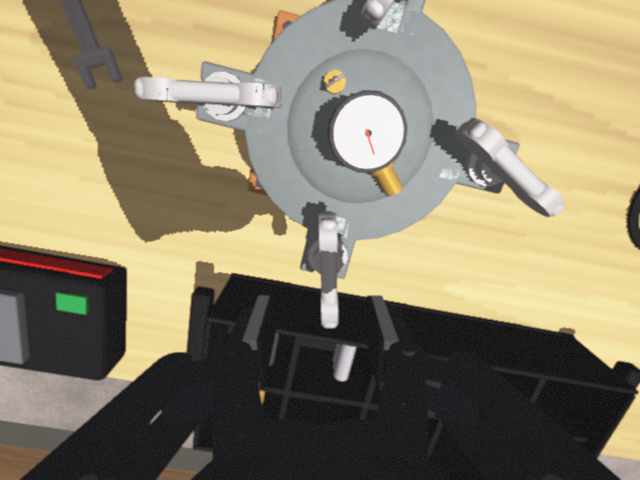

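Run:
```python
from h import *
T=wpose();P=cams.camera_params('wrist')
def proj(X):
    c=np.linalg.inv(T)@np.append(X,1);u=P['K']@(c[:3]/c[2]);return u[:2]
s=status.read_state()
print('tcp px',proj(s['eef_pos']))
for X in ([658,-66,190],[658+35*np.cos(.21),-66+35*np.sin(.21),190],[658-35*np.cos(.21),-66-35*np.sin(.21),190]): print(proj(X))
for a,b in [((328,215),(330,326)),((138,87),(276,92)),((470,127),(556,208))]:
    A,B=[ray('wrist',p,190,T) for p in (a,b)];d=A-B
    print((A+B)/2,np.hypot(*d),np.degrees(np.arctan2(d[1],d[0]))%180)
for i in range(3): st()
```

```text
tcp px [317.86 277.96]
[326.56 274.4 ]
[326.75 324.87]
[326.34 217.92]
[657.28 -64.62] 72.55109142091092 12.91003672497206
[ 570.47 -145.48] 68.9675035945075 99.55353626279617
[576.92  20.57] 69.27861645199837 63.102308439888304
3.7 [656.19 -71.61 201.03] [-179.98   -0.04 -168.6 ] F [-0.56 -0.44  0.28] T [-0.02 -0.04  0.01] w 42.5 0.0 q [ 0.5   0.76 -0.81  1.47  0.58  1.17  1.37]
3.7 [656.19 -71.61 201.03] [-179.98   -0.04 -168.6 ] F [-0.56 -0.44  0.28] T [-0.02 -0.04  0.01] w 42.5 0.0 q [ 0.5   0.76 -0.81  1.47  0.58  1.17  1.37]
3.7 [656.19 -71.61 201.03] [-179.98   -0.04 -168.6 ] F [-0.56 -0.44  0.28] T [-0.02 -0.04  0.01] w 42.5 0.0 q [ 0.5   0.76 -0.81  1.47  0.58  1.17  1.37]
```

Request:
move_arm([
  [[1.5,6.8,-10],[0,0,1],0.5],
  [[0,0,-20],[0,0,0],0.5],
  [[0,0,0],[0,0,0],0.5],
])

```text
clock: 4.08
eef_pos: [656.5, -64.8, 168.8]
tool_rot: [3.141, -0.004, -2.923]
force: [-0.1, 0.1, -0.2]
width: 42.6
gripper_force: 0.0
```

```bash
cat >> h.py <<'E'
def avg(n=6):
    L=[]
    for i in range(n):
        cams.get_image('wrist');s=status.read_state()
        L.append(np.r_[s['eef_pos'],np.degrees(s['tool_rot'][2]),s['force'],s['torque']])
    L=np.array(L);m=L.mean(0);np.set_printoptions(precision=3,suppress=True)
    print('t',s['clock'],'p',m[:3],'yaw',m[3],'F',m[4:7],'T',m[7:],'sdTz',L[:,9].std(),'w',s['width'],s['gripper_force'])
    return m
E
python3 -c "
from h import *
avg()"
```

```text
t 4.375 p [658.124 -64.604 171.098] yaw -167.52651354540657 F [-0.069  0.031  0.391] T [0.026 0.009 0.008] sdTz 0.02851495071158964 w 42.88493695815088 0.0
```

Request:
move_arm([
  [[0,0,0],[0,0,0],0],
  [[0,0,0],[0,0,0],0],
  [[0,0,0],[0,0,0],0],
  [[0,0,0],[0,0,0],0],
])

```text
clock: 4.88
eef_pos: [658.1, -64.5, 171.2]
tool_rot: [3.142, -0.0, -2.924]
force: [-0.4, -0.8, -0.4]
width: -0.2
gripper_force: 0.0
```

```bash
python3 -c "
from h import *
avg()"
```

```text
t 5.175 p [658.101 -64.543 171.212] yaw -167.51651240365882 F [ 0.115 -0.216  0.203] T [ 0.01   0.01  -0.018] sdTz 0.009952121097497022 w -0.0730239009542937 0.0
```

```bash
python3 -c "
from h import *
cv2.imwrite('pics/w3.png',cams.get_image('wrist')); cv2.imwrite('pics/s3.png',cv2.resize(cams.get_image('scene')[180:360,220:400],None,fx=3,fy=3))"
```

```text
(no output)
```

View pics/w3.png

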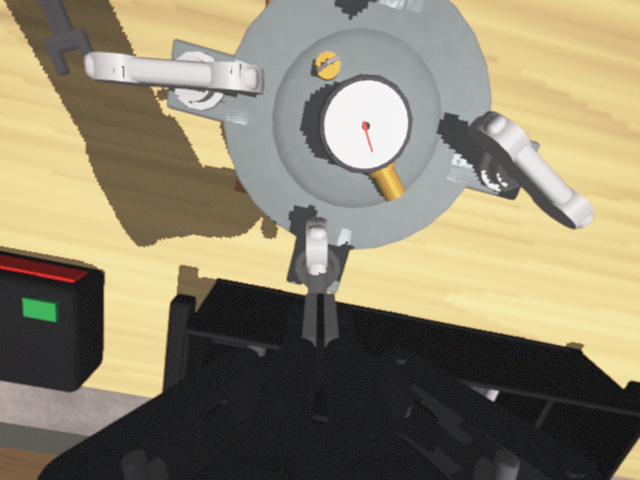

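View pics/s3.png

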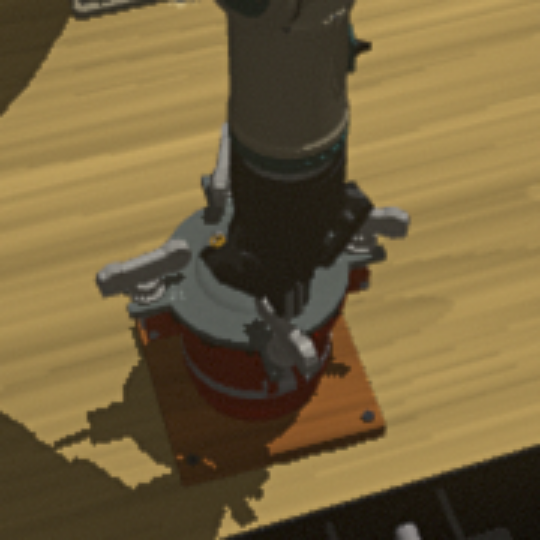

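```bash
python3 -c "
from h import *
P=cams.camera_params('wrist');Ti=np.linalg.inv(P['tool_from_camera'])
for x in (11,0,-11):
  for z in (20,10,0,-5,-10,-15,-20,-30,-40):
    c=Ti@[x,0,z,1];print(x,z,(P['K']@(c[:3]/c[2]))[:2], 22*P['K'][0,0]/c[2])
"
```

```text
11 20 [318.08 247.39] 36.03913875951988
11 10 [317.99 253.36] 37.75875861047411
11 0 [317.89 259.92] 39.6507056108662
11 -5 [317.84 263.45] 40.669604796559206
11 -10 [317.78 267.17] 41.742250138421056
11 -15 [317.72 271.09] 42.87300943879199
11 -20 [317.66 275.23] 44.066736956728434
11 -30 [317.52 284.24] 46.66537626433892
11 -40 [317.36 294.38] 49.589708171026295
0 20 [318.09 264.01] 35.42342981108915
0 10 [318.   270.64] 37.0834408301556
0 0 [317.91 277.93] 38.90668393187319
0 -5 [317.85 281.85] 39.887231005573945
0 -10 [317.8  285.97] 40.91848045201245
0 -15 [317.74 290.31] 42.004469239891165
0 -20 [317.68 294.89] 43.14967459184237
0 -30 [317.55 304.83] 45.63822600658893
0 -40 [317.4 316. ] 48.431387213685014
-11 20 [318.11 280.06] 34.82840557602556
-11 10 [318.02 287.32] 36.43185480807045
-11 0 [317.92 295.28] 38.190070199211355
-11 -5 [317.87 299.55] 39.134390605740464
-11 -10 [317.82 304.04] 40.12659518886157
-11 -15 [317.76 308.76] 41.17042082664289
-11 -20 [317.7  313.74] 42.270003616468685
-11 -30 [317.57 324.54] 44.65531906027295
-11 -40 [317.43 336.62] 47.32594347988366
```

```bash
python3 -c "
from h import *
P=cams.camera_params('scene');Ti=np.linalg.inv(P['pose'])
for X in ([658,-65,171],[658,-65,190],[658,-65,210],[658+35,-65+8,190],[658-35,-65-8,190],[658,-65,167]):
  c=Ti@np.append(X,1.);u=(P['K']@(c[:3]/c[2]))[:2];print(X,u,(u-[220,180])*3)
im=cams.get_image('scene')[250:320,280:350];cv2.imwrite('pics/s4.png',cv2.resize(im,None,fx=8,fy=8,interpolation=cv2.INTER_CUBIC))
"
```

```text
[658, -65, 171] [314.33 291.58] [282.99 334.73]
[658, -65, 190] [314.32 286.35] [282.96 319.06]
[658, -65, 210] [314.31 280.72] [282.93 302.15]
[693, -57, 190] [323.12 297.97] [309.35 353.9 ]
[623, -73, 190] [305.8  275.11] [257.41 285.32]
[658, -65, 167] [314.33 292.66] [283.   337.98]
```

View pics/s4.png

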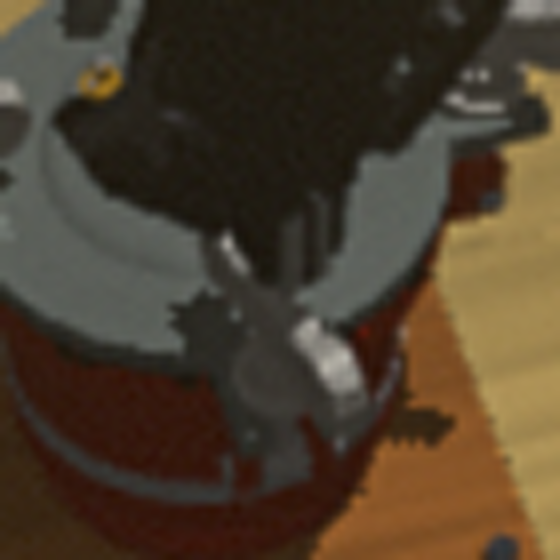

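Request:
move_arm([
  [[0,0,0],[0,0,0],0.5],
  [[0,0,0],[0,0,0],0.5],
  [[0,0,0],[0,0,0],0.5],
  [[0,0,-5],[0,0,0],0.5],
  [[0,0,-5],[0,0,0],0.5],
  [[0,0,-5],[0,0,0],0.5],
])

```text
clock: 6.08
eef_pos: [658.0, -64.6, 155.6]
tool_rot: [3.141, -0.0, -2.924]
force: [-0.1, -0.0, 0.1]
width: 42.7
gripper_force: 0.0
```

Request:
move_arm([
  [[0,0,0],[0,0,0],0],
  [[0,0,0],[0,0,0],0],
  [[0,0,0],[0,0,0],0],
])

```text
clock: 6.45
eef_pos: [658.4, -65.9, 156.4]
tool_rot: [-3.14, 0.0, -2.925]
force: [0.7, -2.1, 0.4]
width: 6.2
gripper_force: 58.7
```

Request:
move_arm([
  [[0,0,0],[0,0,0],0.4],
  [[0,0,0],[0,0,0],0.4],
  [[0,0,-4],[0,0,0],0.4],
  [[0,0,-4],[0,0,0],0.4],
  [[0,0,0],[0,0,0],0.4],
])

```text
clock: 7.08
eef_pos: [657.7, -64.5, 147.6]
tool_rot: [3.141, -0.001, -2.924]
force: [0.5, -0.5, 0.3]
width: 34.0
gripper_force: 0.0
```

Request:
move_arm([
  [[0,0,0],[0,0,0],0],
  [[0,0,0],[0,0,0],0],
  [[0,0,0],[0,0,0],0],
])

```text
clock: 7.45
eef_pos: [658.5, -65.9, 148.5]
tool_rot: [-3.14, 0.0, -2.925]
force: [1.2, -3.4, 1.2]
width: 8.1
gripper_force: 61.0
```

```bash
python3 -c "
from h import *
avg(4)
cv2.imwrite('pics/w5.png',cams.get_image('wrist'))"
```

```text
t 7.65 p [658.472 -65.849 148.47 ] yaw -167.5693805836749 F [ 0.905 -4.155  1.513] T [-0.893 -0.159  0.019] sdTz 0.013597532087398119 w 7.584857093440098 61.139236092567444
```

Request:
move_arm([
  [[0,-1.3,-0.2],[0,0,-7],0],
  [[0,0,-0.2],[0,0,-7],0],
  [[0,0,-0.1],[0,0,-6],0],
  [[0,0,0],[0,0,0],0],
])

```text
clock: 8.2
eef_pos: [658.5, -66.1, 148.0]
tool_rot: [-3.141, 0.001, 3.011]
force: [1.3, -2.7, 1.8]
width: 8.2
gripper_force: 61.1
```

```bash
python3 -c "
from h import *
avg(5)"
```

```text
t 8.45 p [658.49  -66.115 147.969] yaw 172.5538258626785 F [ 0.827 -4.607  3.467] T [-0.938 -0.308 -0.019] sdTz 0.03330121964507882 w 7.821158734729304 61.29164278507233
```

Request:
move_arm([
  [[0,-1,-0.2],[0,0,-8],0],
  [[0,0,-0.2],[0,0,-8],0],
  [[0,0,0],[0,0,0],0],
])

```text
clock: 8.82
eef_pos: [658.5, -66.4, 147.6]
tool_rot: [3.141, 0.001, 2.733]
force: [1.6, -4.3, 3.7]
width: 8.0
gripper_force: 61.3
```

```bash
python3 -c "
from h import *
avg(5)"
```

```text
t 9.075 p [658.44  -66.41  147.565] yaw 156.62104178339163 F [ 1.733 -3.338  3.769] T [-0.614 -0.387 -0.042] sdTz 0.022753119734435237 w 8.601585161709428 61.361775398254395
```

Request:
move_arm([
  [[0,-0.5,-0.2],[0,0,-8],0],
  [[0,0,-0.2],[0,0,-7],0],
  [[0,0,0],[0,0,0],0],
])

```text
clock: 9.45
eef_pos: [658.4, -66.7, 147.4]
tool_rot: [3.141, 0.0, 2.47]
force: [0.7, -2.3, 5.8]
width: 7.8
gripper_force: 61.6
```

```bash
python3 -c "
from h import *
avg(6)"
```

```text
t 9.75 p [658.365 -66.708 147.405] yaw 141.54770945791327 F [ 0.906 -2.419  5.985] T [-0.503 -0.255 -0.069] sdTz 0.04206645056790607 w 7.53490318847996 61.634273529052734
```

```bash
python3 -c "
from h import *
cv2.imwrite('pics/w6.png',cams.get_image('wrist'))
for f in ('w5','w6'):
    g=cv2.imread(f'pics/{f}.png').min(2)
    print(f)
    for r in range(180,290,8): 
        w=g[r,295:345]; print(r,''.join('%4d'%v for v in w[::3]))
st()"
```

```text
w5
180  134 138 144 145 146 147 148 148 147 151 152 155 155 155 157 158 153
188  128 127 131 134 144 147 146 149 149 147 149 146 151 151 151 151 159
196  160 160 150 126 131 135 141 143 147 148 149 146 151 148 149 150 153
204  153 156 155 157 155 155 140 130 134 135 138 143 143 146 149 147 149
212  154 156 157 160 160 157 159 156 161 157 160 156 137 131 134 137 139
220   65  69  68  67  67  66  67  80 114 154 156 158 160 159 161 161 162
228   65  66  64  64  65  66  65  69  83 123 157 157 155 158 160 160 157
236   70  69  68  67  83 114 112 112 111 115 112 112 161 166 159 160 161
244   69  66  69  67 114 114 150 157 159 159 159 146 160 160 161 163 158
252  101  67  69  73 155 182 207 219 231 235 234 212 172 154 158 160 165
260   69  68  71  68 175 218 217 217 218 220 218 219 167  68  67  91 101
268   70  68  88 100 188 226 226 227 228 228 228 229 186 100  96  72  68
276   76 103 103  89  99 162 212 214 213 214 214 214 144  79 100 103  90
284   91  98  91  94  91  87  91 168 174 189 195 195 137  92  81 102  98
w6
180   69  69 146 144 149 158 158 156 156 155 160 159 160 159 160 164 161
[... 413 characters left out ...]
1 156 155 156 155 158 155
236  149  67  70  71  84 138 141 140 141 139 142 140 150 152 156 158 161
244  187  85  67  71  96 142 161 172 181 175 174 159 153  32 168 171 150
252  150  64  69  69 110 201 204 219 222 227 227 217 197 124  78  47 164
260  155 114  72  71 128 237 237 236 238 238 238 239 227 154 154 126 100
268  133  71  84  99 140 231 229 231 230 231 230 231 230 227 195 148 153
276  135 201 104  92 117 214 211 211 213 210 212 209 185 137 228 227 187
284   88 103  90  90 107 180 180 188 188 191 183 180 152 200 142 227 223
9.8 [658.38 -66.7  147.39] [179.93  -0.   141.55] F [-0.19 -2.19  6.61] T [-0.49 -0.23 -0.11] w 8.2 61.63489580154419 q [ 0.38  0.76 -0.57  1.52  0.45  0.99  0.58]
```

Request:
move_arm([
  [[0,0,-0.1],[0,0,-5],0],
  [[0,0,-0.1],[0,0,-5],0],
])

```text
clock: 10.05
eef_pos: [658.3, -66.8, 147.3]
tool_rot: [3.141, -0.0, 2.293]
force: [0.3, -2.3, 5.9]
width: 7.9
gripper_force: 61.8
```

```bash
python3 -c "
from h import *
for i in range(5): avg(1)
avg(4)"
```

```text
t 10.1 p [658.29  -66.84  147.325] yaw 131.2474544313508 F [ 0.394 -2.146  4.616] T [-0.51  -0.219  0.007] sdTz 0.0 w 7.917535450466457 61.66524410247803
t 10.15 p [658.316 -66.813 147.339] yaw 131.47302800425203 F [ 0.355 -3.011  8.118] T [-0.578 -0.175  0.03 ] sdTz 0.0 w 7.720763686929952 61.71844124794006
t 10.2 p [658.313 -66.84  147.333] yaw 131.53595031471738 F [ 0.923 -3.03   6.717] T [-0.607 -0.112 -0.102] sdTz 0.0 w 7.989698826259993 61.73095464706421
t 10.25 p [658.281 -66.853 147.324] yaw 131.54029667151792 F [ 0.613 -2.56   7.083] T [-0.624 -0.131 -0.09 ] sdTz 0.0 w 7.995452255935941 61.738260984420776
t 10.3 p [658.307 -66.84  147.324] yaw 131.54526656870766 F [ 1.155 -2.209  6.555] T [-0.601 -0.089 -0.053] sdTz 0.0 w 7.849152632929259 61.74259543418884
t 10.5 p [658.296 -66.846 147.318] yaw 131.5426400294054 F [ 0.367 -3.03   6.632] T [-0.555 -0.146 -0.035] sdTz 0.01607828500128173 w 7.730605068381038 61.746872663497925
```

Request:
move_arm([
  [[0,0,0],[0,0,-5],0],
  [[0,0,0],[0,0,-4],0],
  [[0,0,0],[0,0,-1],0],
])

```text
clock: 10.88
eef_pos: [658.2, -66.9, 147.2]
tool_rot: [3.141, -0.0, 2.121]
force: [0.4, -3.7, 6.1]
width: 7.9
gripper_force: 61.7
```

```bash
python3 -c "
from h import *
avg(1);avg(5)"
```

```text
t 10.925 p [658.177 -66.961 147.206] yaw 121.50809116976352 F [ 1.039 -2.528  6.393] T [-0.591 -0.089  0.124] sdTz 0.0 w 8.159005929895388 61.67197823524475
t 11.175 p [658.205 -66.958 147.237] yaw 121.5632139217305 F [-0.147 -3.026  6.748] T [-0.605 -0.095  0.052] sdTz 0.030501981893485967 w 7.4069293302999375 61.72889828681946
```

Request:
move_arm([
  [[0,0,0],[0,0,-3],0],
  [[0,0,0],[0,0,-1],0],
])

```text
clock: 11.42
eef_pos: [658.1, -67.0, 147.2]
tool_rot: [3.141, -0.0, 2.051]
force: [0.4, -2.9, 6.5]
width: 7.5
gripper_force: 61.7
```

```bash
python3 -c "
from h import *
avg(6)"
```

```text
t 11.725 p [658.149 -66.986 147.202] yaw 117.5550555637847 F [ 0.507 -2.973  6.49 ] T [-0.617 -0.11   0.094] sdTz 0.013345590252391196 w 7.972077307984807 61.722832918167114
```

Request:
move_arm([
  [[0,0,0],[0,0,0],0.4],
  [[0,0,0],[0,0,0],0.4],
  [[0,0,20],[0,0,0],0.4],
  [[0,0,25],[0,0,0],0.4],
  [[-34,1.4,0],[0,0,7.8],0.4],
  [[-34,1.4,0],[0,0,7.8],0.4],
  [[-34,1.4,0],[0,0,7.8],0.4],
  [[-34,1.4,0],[0,0,7.8],0.4],
  [[-34,1.4,0],[0,0,7.8],0.4],
  [[0,0,0],[0,0,0],0.4],
])

```text
clock: 12.98
eef_pos: [484.9, -60.0, 191.3]
tool_rot: [-3.14, -0.003, 2.733]
force: [1.0, -0.5, -0.2]
width: 33.7
gripper_force: 0.0
```

```bash
python3 -c "
from h import *
avg(4)
T=wpose();P=cams.camera_params('wrist')
cv2.imwrite('pics/w7.png',cams.get_image('wrist'));np.save('w7.npy',T)"
```

```text
t 13.175 p [488.405 -60.046 191.706] yaw 156.44952416071516 F [0.26  0.346 0.022] T [ 0.001 -0.015 -0.027] sdTz 0.012609566154894242 w 34.0249936231097 0.0
```

View pics/w7.png

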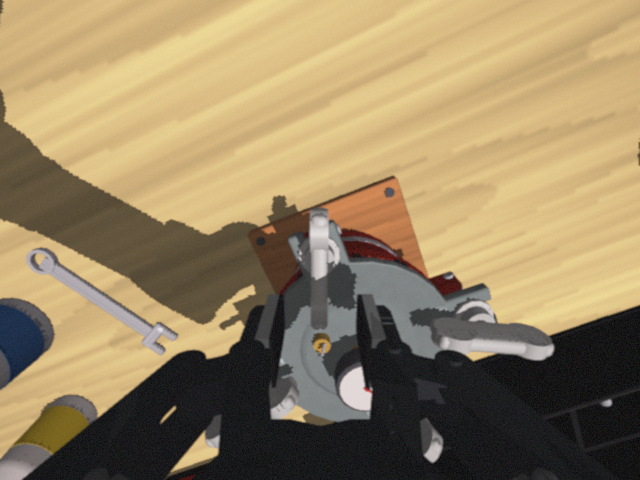

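Request:
move_arm([
  [[0,0,-25],[0,0,0],0.4],
  [[0,0,-22],[0,0,0],0.4],
  [[0,0,0],[0,0,0],0.3],
  [[0,0,0],[0,0,0],0],
  [[0,0,0],[0,0,0],0],
  [[0,0,0],[0,0,0],0],
])

```text
clock: 13.98
eef_pos: [488.7, -60.4, 145.3]
tool_rot: [3.141, 0.001, 2.731]
force: [0.2, -0.6, 1.5]
width: 8.1
gripper_force: 61.6
```

Request:
move_arm([
  [[0,0,-0.2],[0,0,-7],0],
  [[0,0,-0.2],[0,0,-6],0],
  [[0,0,0],[0,0,-1],0],
])

```text
clock: 14.35
eef_pos: [488.6, -60.6, 144.9]
tool_rot: [3.141, 0.001, 2.487]
force: [0.0, -1.9, 2.1]
width: 7.8
gripper_force: 61.8
```

```bash
python3 -c "
from h import *
avg(4)"
```

```text
t 14.55 p [488.594 -60.615 144.862] yaw 142.5346301896161 F [-0.723 -0.996  4.814] T [-0.299  0.108 -0.002] sdTz 0.03826294860403596 w 7.938873794433676 62.187087535858154
```

Request:
move_arm([
  [[0,0,-0.2],[0,0,-7],0],
  [[0,0,-0.1],[0,0,-5],0],
  [[0,0,0],[0,0,-2],0],
])

```text
clock: 14.92
eef_pos: [488.4, -60.8, 144.5]
tool_rot: [3.141, 0.001, 2.242]
force: [-1.7, -2.1, 5.6]
width: 8.3
gripper_force: 62.3
```

```bash
python3 -c "
from h import *
avg(4)"
```

```text
t 15.125 p [488.437 -60.788 144.499] yaw 128.48090776132506 F [-1.542 -2.071  6.15 ] T [-0.406  0.182 -0.043] sdTz 0.02007606241423886 w 8.004270981361765 62.30359196662903
```

Request:
move_arm([
  [[0,0,-0.2],[0,0,-7],0],
  [[0,0,-0.1],[0,0,-5],0],
  [[0,0,0],[0,0,-2],0],
])

```text
clock: 15.5
eef_pos: [488.2, -60.9, 144.2]
tool_rot: [-3.142, 0.001, 1.997]
force: [-1.4, -1.6, 6.3]
width: 8.3
gripper_force: 62.3
```

```bash
python3 -c "
from h import *
avg(4)"
```

```text
t 15.7 p [488.257 -60.931 144.189] yaw 114.4760191840308 F [-1.51  -2.059  6.255] T [-0.458  0.256 -0.011] sdTz 0.010785707667597703 w 8.018127313562655 62.356613874435425
```

Request:
move_arm([
  [[0,0,-0.1],[0,0,-5],0],
  [[0,0,-0.1],[0,0,-4],0],
  [[0,0,0],[0,0,-1],0],
])

```text
clock: 16.08
eef_pos: [488.1, -61.0, 144.1]
tool_rot: [-3.141, 0.001, 1.823]
force: [-2.3, -2.6, 7.3]
width: 8.4
gripper_force: 62.5
```

```bash
python3 -c "
from h import *
avg(5)"
```

```text
t 16.325 p [488.085 -61.027 144.056] yaw 104.50653026301875 F [-2.12  -2.742  8.092] T [-0.48   0.384  0.02 ] sdTz 0.02580617503624998 w 8.082115432074538 62.532509565353394
```

Request:
move_arm([
  [[0,0,-0.1],[0,0,-5],0],
  [[0,0,0],[0,0,-3],0],
  [[0,0,0],[0,0,-1],0],
])

```text
clock: 16.7
eef_pos: [488.0, -61.0, 144.0]
tool_rot: [-3.141, 0.001, 1.667]
force: [-3.3, -2.2, 9.0]
width: 8.1
gripper_force: 62.6
```

```bash
python3 -c "
from h import *
avg(5)"
```

```text
t 16.95 p [487.936 -61.07  144.002] yaw 95.51387447207466 F [-2.537 -2.509  8.552] T [-0.526  0.454  0.012] sdTz 0.027524262417821202 w 8.215529664481219 62.63532757759094
```

Request:
move_arm([
  [[0,0,0],[0,0,-5],0],
  [[0,0,0],[0,0,-4],0],
  [[0,0,0],[0,0,-1],0],
])

```text
clock: 17.32
eef_pos: [487.8, -61.1, 144.0]
tool_rot: [-3.141, 0.001, 1.492]
force: [-3.2, -3.0, 8.2]
width: 8.3
gripper_force: 62.6
```

```bash
python3 -c "
from h import *
avg(5)"
```

```text
t 17.575 p [487.763 -61.088 143.956] yaw 85.52219613738505 F [-2.766 -2.348  8.769] T [-0.552  0.484  0.084] sdTz 0.02025540122798932 w 8.288482449093044 62.638986110687256
```

Request:
move_arm([
  [[0,0,0],[0,0,0],0.4],
  [[0,0,0],[0,0,0],0.4],
  [[0,0,22],[0,0,0],0.4],
  [[0,0,25],[0,0,0],0.4],
  [[29.5,27.5,0],[0,0,-7.5],0.4],
  [[29.5,27.5,0],[0,0,-7.5],0.4],
  [[29.5,27.5,0],[0,0,-7.5],0.4],
  [[0,0,0],[0,0,0],0.4],
])

```text
clock: 18.58
eef_pos: [578.4, 26.3, 189.9]
tool_rot: [3.142, -0.003, 1.104]
force: [-1.0, -0.4, 0.5]
width: 34.4
gripper_force: 0.0
```

```bash
python3 -c "
from h import *
avg(4)
cv2.imwrite('pics/w8.png',cams.get_image('wrist'))
g=cv2.imread('pics/w8.png').min(2)
for r in range(190,300,10): print(r,''.join('%4d'%v for v in g[r,280:370:4]))
"
```

```text
t 18.775 p [575.991  22.21  189.832] yaw 63.06796088633631 F [-0.185 -0.637  0.382] T [-0.033  0.001 -0.007] sdTz 0.00897943743791213 w 34.48742743912311 0.0
190  123 127 130 131 129 129 131 126 128 139 138 138 136 130 128 133 139 131  67  44  74  78  77
200  122 123 127 128 133 129 131 128 127 125 130 135 107  46  51  75  74  75  71  79  79  77  79
210  122 121 123 126 130 131 124  68  52  89  90  86  72  70  75  70  36  40  56  77  78  77  78
220  129 102  45  54  71  73  68  65 132 182 179 175 131  69  63  60  41  41  44  80  80  77  76
230   76  68  75  78  76  73  76  71 183 210 206 205 204  62  49  72  30  27  20  25  30  41  64
240   75  72  74 105 128 126  54 125 195 193 194 195 196  67  70  98  60  57  47  77  52  66  95
250   75  73  77 121 129 153 204 100 152 155 157 158 156  71 166 125 111   6  20  31  31  25  28
260   76  71  77  72  99 174 192 187 146 197 195 180 116 132 156 140 132 120  73  77  80  89  98
270   76  76  75  71  74  60 102  82 152 200 195 180 102 135  88 130 141 140 136 121 121  57  56
280   80  79  76  70  21  27  45  58 152 198 194 176  90  59  53  55  57  60  58  59  57  56  57
290   79  80  34  49  55  57  54  59 100 178 189 140  76  55  55  57  56  58  57  60  57  59  61
```

Request:
move_arm([
  [[0,0,-24],[0,0,0],0.4],
  [[0,0,-22],[0,0,0],0.4],
  [[0,0,0],[0,0,0],0.3],
  [[0,0,0],[0,0,0],0],
  [[0,0,0],[0,0,0],0],
  [[0,0,0],[0,0,0],0],
])

```text
clock: 19.58
eef_pos: [576.1, 21.9, 145.2]
tool_rot: [-3.141, 0.001, 1.099]
force: [-4.6, -0.6, 4.8]
width: 8.0
gripper_force: 61.8
```

Request:
move_arm([
  [[0,0,-0.1],[0,0,-7],0],
  [[0,0,-0.1],[0,0,-7],0],
  [[0,0,-0.1],[0,0,-4],0],
  [[0,0,0],[0,0,-2],0],
])

```text
clock: 20.08
eef_pos: [576.1, 21.8, 144.7]
tool_rot: [3.141, 0.001, 0.749]
force: [-5.3, -0.5, 5.9]
width: 8.1
gripper_force: 61.9
```

```bash
python3 -c "
from h import *
avg(4)"
```

```text
t 20.275 p [576.139  21.809 144.651] yaw 42.95499623465191 F [-4.795 -0.956  6.138] T [-0.252  1.029 -0.053] sdTz 0.02306117517644622 w 8.045922910899542 62.00970411300659
```

Request:
move_arm([
  [[0,0,-0.1],[0,0,-7],0],
  [[0,0,-0.1],[0,0,-6],0],
  [[0,0,-0.1],[0,0,-2],0],
])

```text
clock: 20.65
eef_pos: [576.1, 21.8, 144.3]
tool_rot: [3.141, 0.001, 0.487]
force: [-4.5, -1.2, 5.8]
width: 8.6
gripper_force: 62.0
```

```bash
python3 -c "
from h import *
avg(4)"
```

```text
t 20.85 p [576.14   21.756 144.331] yaw 27.95774910224359 F [-4.476 -1.542  5.61 ] T [-0.285  1.054 -0.024] sdTz 0.021086765041345483 w 8.535826229826666 61.99552774429321
```

Request:
move_arm([
  [[0,0,-0.1],[0,0,-6],0],
  [[0,0,-0.1],[0,0,-4],0],
  [[0,0,0],[0,0,-2],0],
])

```text
clock: 21.22
eef_pos: [576.1, 21.7, 144.1]
tool_rot: [3.141, 0.001, 0.278]
force: [-4.1, -1.4, 4.8]
width: 8.3
gripper_force: 62.0
```

```bash
python3 -c "
from h import *
avg(4)"
```

```text
t 21.425 p [576.113  21.708 144.071] yaw 15.960675956541824 F [-4.625 -1.028  5.435] T [-0.334  1.03  -0.061] sdTz 0.04519227338034129 w 7.964172721451258 61.95538401603699
```

Request:
move_arm([
  [[0,0,-0.1],[0,0,-6],0],
  [[0,0,-0.1],[0,0,-4],0],
  [[0,0,0],[0,0,-2],0],
])

```text
clock: 21.8
eef_pos: [576.1, 21.7, 144.0]
tool_rot: [3.141, 0.001, 0.069]
force: [-5.7, -1.8, 6.3]
width: 8.3
gripper_force: 62.1
```

```bash
python3 -c "
from h import *
avg(4)"
```

```text
t 22.0 p [576.097  21.674 143.98 ] yaw 3.970590164403908 F [-4.772 -1.184  6.674] T [-0.314  1.109 -0.005] sdTz 0.03918348654686611 w 7.902562117299961 62.07637667655945
```

Request:
move_arm([
  [[0,0,0],[0,0,-5],0],
  [[0,0,0],[0,0,-4],0],
  [[0,0,0],[0,0,-1],0],
])

```text
clock: 22.38
eef_pos: [576.1, 21.6, 143.9]
tool_rot: [3.141, 0.001, -0.105]
force: [-5.1, -2.0, 5.0]
width: 8.0
gripper_force: 62.1
```

```bash
python3 -c "
from h import *
avg(5)"
```

```text
t 22.625 p [576.067  21.655 143.94 ] yaw -5.993000246762104 F [-5.185 -1.371  5.898] T [-0.346  1.106  0.041] sdTz 0.02157583180309065 w 8.324024016806488 62.04931855201721
```

Request:
move_arm([
  [[0,0,0],[0,0,-4],0],
  [[0,0,0],[0,0,-3],0],
  [[0,0,0],[0,0,-1],0],
  [[0,0,0],[0,0,0],0],
])

```text
clock: 23.12
eef_pos: [576.1, 21.6, 143.9]
tool_rot: [3.141, 0.001, -0.244]
force: [-5.0, -1.2, 5.4]
width: 8.3
gripper_force: 62.0
```

```bash
python3 -c "
from h import *
avg(4)"
```

```text
t 23.325 p [576.044  21.625 143.905] yaw -13.971654666392066 F [-4.606 -0.779  6.631] T [-0.379  1.116  0.084] sdTz 0.011646575505466288 w 8.347332811431352 62.02926993370056
```

Request:
move_arm([
  [[0,0,0],[0,0,0],0.4],
  [[0,0,0],[0,0,0],0.4],
  [[0,0,22],[0,0,0],0.4],
  [[0,0,25],[0,0,0],0.4],
  [[-1,-14,0],[0,0,9.3],0.4],
  [[-1,-14,0],[0,0,9.3],0.4],
  [[-1,-14,0],[0,0,9.3],0.4],
  [[-1,-14,0],[0,0,9.3],0.4],
  [[-1,-14,0],[0,0,9.3],0.4],
  [[-1,-14,0],[0,0,9.3],0.4],
])

```text
clock: 24.58
eef_pos: [571.4, -62.2, 190.5]
tool_rot: [3.141, -0.001, 0.735]
force: [0.4, 0.1, 1.2]
width: 34.1
gripper_force: 0.0
```

Request:
move_arm([
  [[0,-14,0],[0,0,9.3],0.4],
  [[0,-14,0],[0,0,9.3],0.4],
  [[0,-14,0],[0,0,9.3],0.4],
  [[0,-14,0],[0,0,9.3],0.4],
  [[0,-14,0],[0,0,9.3],0.4],
  [[0,-14,0],[0,0,9.3],0.4],
  [[0,0,0],[0,0,0],0.4],
])

```text
clock: 25.45
eef_pos: [570.9, -147.4, 190.2]
tool_rot: [3.141, 0.0, 1.699]
force: [0.4, 0.2, 0.2]
width: 34.0
gripper_force: 0.0
```

```bash
python3 -c "
from h import *
avg(4)
cv2.imwrite('pics/w9.png',cams.get_image('wrist'))
g=cv2.imread('pics/w9.png').min(2)
for r in range(200,300,10): print(r,''.join('%4d'%v for v in g[r,280:370:4]))
"
```

```text
t 25.65 p [ 570.903 -145.305  190.395] yaw 97.44500149857174 F [-0.621  0.233  0.052] T [ 0.037  0.014 -0.011] sdTz 0.015275730978070102 w 33.984129038553874 0.0
200  138 139 138 138 137 138 141 140 137 116 113 117 118 120 124 123 119 120 116 115 113 125 135
210  137 133 135 138 137 135 137 141 140 139 137 139 136 139 136 135 135 137 138 140 136 137 136
220  135 137 138 141 136 139 142 144 141 143 142 137 148 139 136 139 138 135 136 135 133 135 134
230  136 137 133 136 137 135 143 168 202 206 193 183 175 153 151 140 137 137 134 134 134 132 134
240  137 134 135 129 120 137 139 229 231 230 231 227 169 133 141 136 139 134 135 135 135 138 141
250  136 137 136 131 132 136 206 188 188 189 186 185 204 196 135 134 122 139 140 136 142 145 144
260  136 127 120 114 140 212 150 150 199 204 197 140 198 170 208 126  63 116 138 129 144 143 141
270   64  63  59 122 139 201 196 143 196 205 197 149 195 203 155  91  62  64  60  62  64  67  66
280   58  63  58  63  63  61  64 102 194 203 200 148 141 134 129  59  62  57  65  65  62  64  69
290  123 119  94  60  64  60  63  81 192 204 199 151  66  66  59  66  67  63  63  62 145  93  85
```

Request:
move_arm([
  [[-0.3,-3.5,-24],[0,0,0],0.4],
  [[0,0,-22],[0,0,0],0.4],
  [[0,0,0],[0,0,0],0.3],
  [[0,0,0],[0,0,0],0],
  [[0,0,0],[0,0,0],0],
  [[0,0,0],[0,0,0],0],
])

```text
clock: 26.45
eef_pos: [569.9, -148.9, 145.1]
tool_rot: [-3.141, -0.0, 1.703]
force: [-4.6, 1.7, 3.4]
width: 8.1
gripper_force: 61.6
```

Request:
move_arm([
  [[0,0,-0.1],[0,0,-7],0],
  [[0,0,-0.1],[0,0,-7],0],
  [[0,0,-0.1],[0,0,-4],0],
  [[0,0,0],[0,0,-2],0],
])

```text
clock: 26.95
eef_pos: [569.7, -149.0, 144.6]
tool_rot: [-3.141, 0.0, 1.353]
force: [-4.9, 1.5, 5.4]
width: 8.4
gripper_force: 61.8
```

```bash
python3 -c "
from h import *
avg(4)"
```

```text
t 27.15 p [ 569.667 -148.976  144.591] yaw 77.5660192914835 F [-4.862  2.306  4.921] T [ 0.419  1.06  -0.027] sdTz 0.041882057259904994 w 8.370953420069903 61.84409737586975
```

Request:
move_arm([
  [[-0.5,0,-0.1],[0,0,-7],0],
  [[0,0,-0.1],[0,0,-6],0],
  [[0,0,-0.1],[0,0,-2],0],
])

```text
clock: 27.52
eef_pos: [569.5, -148.9, 144.2]
tool_rot: [-3.141, 0.0, 1.092]
force: [-5.7, 2.6, 5.7]
width: 8.3
gripper_force: 61.9
```

```bash
python3 -c "
from h import *
avg(5)"
```

```text
t 27.775 p [ 569.487 -148.955  144.246] yaw 62.63507571777836 F [-5.115  2.048  5.799] T [ 0.435  1.013 -0.01 ] sdTz 0.04087703550321462 w 8.103139834409166 61.90577030181885
```

Request:
move_arm([
  [[-0.5,0,-0.1],[0,0,-6],0],
  [[0,0,-0.1],[0,0,-4],0],
  [[0,0,-0.1],[0,0,-2],0],
])

```text
clock: 28.15
eef_pos: [569.3, -148.9, 144.2]
tool_rot: [3.142, -0.0, 0.883]
force: [-4.7, 2.6, 6.3]
width: 8.2
gripper_force: 62.0
```

```bash
python3 -c "
from h import *
avg(5)"
```

```text
t 28.4 p [ 569.338 -148.889  144.148] yaw 50.65276409982148 F [-4.717  2.402  6.001] T [0.463 0.961 0.006] sdTz 0.015163011953703898 w 7.9443809082742 62.00554311275482
```

Request:
move_arm([
  [[0,0,-0.1],[0,0,-6],0],
  [[0,0,0],[0,0,-4],0],
  [[0,0,0],[0,0,-2],0],
])

```text
clock: 28.78
eef_pos: [569.2, -148.8, 144.1]
tool_rot: [-3.141, -0.0, 0.674]
force: [-5.3, 2.3, 6.6]
width: 8.1
gripper_force: 62.1
```

```bash
python3 -c "
from h import *
avg(6)"
```

```text
t 29.075 p [ 569.192 -148.797  144.072] yaw 38.66990290327953 F [-4.812  2.369  6.794] T [0.483 1.065 0.009] sdTz 0.026662837950251518 w 8.313808445052377 62.08229899406433
```

Request:
move_arm([
  [[0,0,-0.1],[0,0,-6],0],
  [[0,0,0],[0,0,-4],0],
  [[0,0,0],[0,0,-1],0],
])

```text
clock: 29.45
eef_pos: [569.1, -148.7, 144.0]
tool_rot: [-3.141, 0.0, 0.483]
force: [-5.0, 1.9, 7.0]
width: 7.7
gripper_force: 62.2
```

```bash
python3 -c "
from h import *
avg(6)"
```

```text
t 29.75 p [ 569.082 -148.691  144.016] yaw 27.704912026861226 F [-5.157  2.8    7.037] T [0.529 1.139 0.107] sdTz 0.027750875481520308 w 8.567500103913414 62.16398477554321
```

Request:
move_arm([
  [[0,0,0],[0,0,0],0.4],
  [[0,0,0],[0,0,0],0.4],
  [[0,0,22],[0,0,0],0.4],
  [[0,0,25],[0,0,0],0.4],
  [[8.9,8.2,0],[0,0,9],0.4],
  [[8.9,8.2,0],[0,0,9],0.4],
  [[8.9,8.2,0],[0,0,9],0.4],
  [[8.9,8.2,0],[0,0,9],0.4],
  [[8.9,8.2,0],[0,0,9],0.4],
  [[8.9,8.2,0],[0,0,9],0.4],
])

```text
clock: 31.0
eef_pos: [623.8, -100.4, 190.3]
tool_rot: [3.14, 0.0, 1.429]
force: [-0.4, 0.0, -0.1]
width: 33.9
gripper_force: 0.0
```

Request:
move_arm([
  [[8.9,8.2,0],[0,0,9],0.4],
  [[8.9,8.2,0],[0,0,9],0.4],
  [[8.9,8.2,0],[0,0,9],0.4],
  [[8.9,8.2,0],[0,0,9],0.4],
  [[0,0,0],[0,0,0],0.4],
  [[0,0,0],[0,0,0],0.4],
])

```text
clock: 31.75
eef_pos: [658.1, -68.2, 190.1]
tool_rot: [-3.141, 0.0, 2.049]
force: [0.2, 0.3, 0.4]
width: 34.1
gripper_force: 0.0
```

```bash
python3 -c "
from h import *
avg(4)
cv2.imwrite('pics/w10.png',cams.get_image('wrist'))
g=cv2.imread('pics/w10.png').min(2)
for r in range(200,300,10): print(r,''.join('%4d'%v for v in g[r,280:370:4]))
"
```

```text
t 31.95 p [658.081 -68.098 190.321] yaw 117.46159062888171 F [-0.817 -0.085 -0.078] T [-0.018 -0.021 -0.004] sdTz 0.041014099261237655 w 34.26084536788172 0.0
200  157 158 158 157 164 159 160 158 157 158  84 133 162 160 162 157 163 163 161 162 164 169 171
210  157 154 155 158 157 158 160  94 142 146 149 148 153 160 158 163 161 163 162 163 170 171 168
220  160 161 156 158 175 190 190 139 192 220 227 224 210 195 155 160 162 160 167 173 170 168 162
230  154 159 203 162 201 161 162  85 243 242 242 242 242  97 123 162 163 171 171 170 169 163 160
240  174 166 193 170 184 206 154 204 212 214 214 215 215 222 152 157 156 121 119 166 158 160 160
250  182 193 199 189 156 167 226 118 162 217 227 225 184 161 226 194 155 150 165 159 159 161 154
260  153 152 164 154 155 168 190 223 135 218 226 224 175 218 222 133 169 161 155 160 157 158 163
270   87  67  75  73  72  73  80 134 124 216 225 226 174 185  72  73  73  69 133 156 159 164 162
280   73  70  72  72  75  72  74  72 121 215 223 225 164  78  69  70  73  71 154 161 166 159 163
290   76  75  74  74  71  75  69  72 110 214 223 226 167 159 159 160 152 156 160 162 160 162 168
```

Request:
move_arm([
  [[0,1.4,-24],[0,0,0],0.4],
  [[0,0,-22.5],[0,0,0],0.4],
  [[0,0,0],[0,0,0],0.3],
  [[0,0,0],[0,0,0],0],
  [[0,0,0],[0,0,0],0],
  [[0,0,0],[0,0,0],0],
  [[0,0,0],[0,0,-5],0],
  [[0,0,0],[0,0,-4],0],
  [[0,0,0],[0,0,-1],0],
])

```text
clock: 33.12
eef_pos: [657.9, -66.5, 144.6]
tool_rot: [-3.141, 0.001, 1.878]
force: [-5.2, -1.6, 5.1]
width: 8.3
gripper_force: 61.2
```

```bash
python3 -c "
from h import *
avg(5)"
```

```text
t 33.375 p [657.915 -66.503 144.606] yaw 107.61019942831824 F [-5.095 -1.848  5.623] T [-0.33   1.088  0.165] sdTz 0.016632539789494794 w 8.378294812491545 61.170610785484314
```

Request:
move_arm([
  [[0,0,-0.1],[0,0,-6],0],
  [[0,0,-0.1],[0,0,-6],0],
  [[0,0,0],[0,0,-4],0],
  [[0,0,0],[0,0,-1],0],
])

```text
clock: 33.88
eef_pos: [657.9, -66.5, 144.5]
tool_rot: [-3.141, 0.001, 1.581]
force: [-5.5, -1.7, 6.2]
width: 8.4
gripper_force: 61.3
```

```bash
python3 -c "
from h import *
avg(5)"
```

```text
t 34.125 p [657.889 -66.547 144.527] yaw 90.62930706004265 F [-5.246 -1.64   6.199] T [-0.37   1.159  0.206] sdTz 0.02920246026700312 w 8.323230731111046 61.27971053123474
```

Request:
move_arm([
  [[0,0,0],[0,0,-4],0],
  [[0,0,0],[0,0,-3],0],
  [[0,0,0],[0,0,-1],0],
  [[0,0,0],[0,0,0],0],
])

```text
clock: 34.62
eef_pos: [657.8, -66.6, 144.5]
tool_rot: [-3.141, 0.001, 1.442]
force: [-5.2, -1.4, 6.5]
width: 8.2
gripper_force: 61.3
```

```bash
python3 -c "
from h import *
avg(5)"
```

```text
t 34.875 p [657.843 -66.557 144.48 ] yaw 82.65091372395975 F [-5.276 -1.823  6.274] T [-0.379  1.15   0.257] sdTz 0.03454535647874979 w 8.286256867845758 61.273704171180725
```

Request:
move_arm([
  [[0,0,0],[0,0,0],0.4],
  [[0,0,0],[0,0,0],0.4],
  [[0,0,22],[0,0,0],0.4],
  [[0,0,25],[0,0,0],0.4],
  [[-34,1.1,0],[0,0,1],0.4],
  [[-34,1.1,0],[0,0,1],0.4],
  [[-34,1.1,0],[0,0,1],0.4],
  [[-34,1.1,0],[0,0,0],0.4],
  [[-34,1.1,0],[0,0,0],0.4],
  [[0,0,0],[0,0,0],0.4],
])

```text
clock: 36.12
eef_pos: [486.6, -60.3, 190.9]
tool_rot: [-3.141, 0.0, 1.494]
force: [0.3, 0.4, -0.1]
width: 34.3
gripper_force: 0.0
```

```bash
python3 -c "
from h import *
avg(4)"
```

```text
t 36.325 p [489.586 -60.267 191.019] yaw 85.5989346272381 F [ 0.513 -0.423  0.152] T [-0.005 -0.017  0.002] sdTz 0.025778152704777527 w 33.98396107874398 0.0
```

Request:
move_arm([
  [[-1.5,-0.6,-24],[0,0,0],0.4],
  [[0,0,-23],[0,0,0],0.4],
  [[0,0,0],[0,0,0],0.3],
  [[0,0,0],[0,0,0],0],
  [[0,0,0],[0,0,0],0],
  [[0,0,0],[0,0,0],0],
  [[0,0,-0.1],[0,0,-6],0],
  [[0,0,-0.1],[0,0,-6],0],
  [[0,0,-0.1],[0,0,-5],0],
  [[0,0,0],[0,0,-1],0],
])

```text
clock: 37.58
eef_pos: [487.5, -60.9, 144.1]
tool_rot: [3.14, -0.0, 1.18]
force: [-0.6, 0.6, 3.4]
width: 7.8
gripper_force: 61.5
```

```bash
python3 -c "
from h import *
avg(5)"
```

```text
t 37.825 p [487.459 -60.887 144.063] yaw 67.65541512548582 F [-0.655  1.041  5.955] T [0.198 0.095 0.107] sdTz 0.020802721462318995 w 8.005712188952124 61.81713581085205
```

Request:
move_arm([
  [[0,0,0.1],[0,0,5],0],
  [[0,0,0.1],[0,0,3],0],
  [[0,0,0],[0,0,0],0.4],
  [[0,0,0],[0,0,0],0.4],
  [[0,0,22],[0,0,0],0.4],
  [[0,0,25],[0,0,0],0.4],
  [[34,-1.1,0],[0,0,2],0.4],
  [[34,-1.1,0],[0,0,2],0.4],
  [[34,-1.1,0],[0,0,2],0.4],
  [[34,-1.1,0],[0,0,1],0.4],
])

```text
clock: 39.08
eef_pos: [623.5, -65.7, 190.2]
tool_rot: [-3.141, 0.0, 1.442]
force: [0.4, 0.1, 0.1]
width: 34.2
gripper_force: 0.0
```

Request:
move_arm([
  [[34,-1.1,0],[0,0,0],0.4],
  [[0,0,0],[0,0,0],0.4],
  [[0,0,0],[0,0,0],0.4],
])

```text
clock: 39.45
eef_pos: [655.6, -66.6, 189.9]
tool_rot: [-3.139, 0.0, 1.441]
force: [0.3, -0.4, 0.3]
width: 34.3
gripper_force: 0.0
```

```bash
python3 -c "
from h import *
avg(2)"
```

```text
t 39.55 p [655.537 -66.654 190.306] yaw 82.57599894033592 F [ 0.049 -0.114  0.249] T [ 0.016  0.019 -0.013] sdTz 0.0059066701049367894 w 34.015201730510334 0.0
```

Request:
move_arm([
  [[2.4,0.1,-24],[0,0,0],0.4],
  [[0,0,-22],[0,0,0],0.4],
  [[0,0,0],[0,0,0],0.3],
  [[0,0,0],[0,0,0],0],
  [[0,0,0],[0,0,0],0],
  [[0,0,0],[0,0,0],0],
  [[0,0,0.2],[0,0,9],0],
  [[0,0,0.2],[0,0,9],0],
  [[0,0,0.2],[0,0,9],0],
  [[0,0,0.2],[0,0,7],0],
])

```text
clock: 40.8
eef_pos: [657.8, -66.3, 145.7]
tool_rot: [-3.14, -0.001, 2.038]
force: [-4.6, -0.5, -1.4]
width: 8.1
gripper_force: 59.8
```

Request:
move_arm([
  [[0,0,0],[0,0,1],0],
  [[0,0,0],[0,0,0],0.3],
  [[0,0,0],[0,0,0],0.3],
  [[0,0,0],[0,0,0],0.3],
  [[0,0,0],[0,0,0],0.3],
])

```text
clock: 41.42
eef_pos: [659.6, -66.5, 145.5]
tool_rot: [3.141, 0.0, 2.052]
force: [0.2, -0.1, 0.7]
width: 25.4
gripper_force: 0.0
```

Request:
move_arm([
  [[0,0,0],[0,0,0],0],
  [[0,0,0],[0,0,0],0],
  [[0,0,0],[0,0,0],0],
  [[0,0,-0.1],[0,0,-7],0],
  [[0,0,0],[0,0,-3],0],
  [[0,0,0],[0,0,-1],0],
])

```text
clock: 42.18
eef_pos: [658.0, -67.2, 145.5]
tool_rot: [-3.139, 0.001, 1.86]
force: [-5.1, -1.2, 6.1]
width: 7.9
gripper_force: 60.4
```

```bash
python3 -c "
from h import *
avg(4)"
```

```text
t 42.375 p [658.008 -67.154 145.526] yaw 106.5728550587538 F [-5.171 -1.283  5.642] T [-0.277  1.094  0.15 ] sdTz 0.011078702690548309 w 8.200400869996198 60.41474103927612
```

Request:
move_arm([
  [[0,0,-0.2],[0,0,-8],0],
  [[0,0,-0.2],[0,0,-8],0],
  [[0,0,-0.1],[0,0,-6],0],
  [[0,0,0],[0,0,-2],0],
  [[0,0,0],[0,0,0],0],
])

```text
clock: 43.0
eef_pos: [657.7, -67.2, 145.4]
tool_rot: [-3.139, 0.002, 1.442]
force: [-6.8, -2.7, 8.2]
width: 8.6
gripper_force: 60.8
```

```bash
python3 -c "
from h import *
avg(4)"
```

```text
t 43.2 p [657.679 -67.218 145.386] yaw 82.60536741830731 F [-6.674 -1.649  8.043] T [-0.294  1.39   0.236] sdTz 0.009631601309069449 w 8.147588685714481 60.76128602027893
```

Request:
move_arm([
  [[0,0,0],[0,0,0],0.4],
  [[0,0,0],[0,0,0],0.4],
  [[0,0,22],[0,0,0],0.4],
  [[0,0,25],[0,0,0],0.4],
  [[-34.3,1.1,0],[0,0,-2],0.4],
  [[-34.3,1.1,0],[0,0,-2],0.4],
  [[-34.3,1.1,0],[0,0,-2],0.4],
  [[-34.3,1.1,0],[0,0,0],0.4],
  [[-34.3,1.1,0],[0,0,0],0.4],
  [[0,0,0],[0,0,0],0.4],
])

```text
clock: 44.45
eef_pos: [485.7, -60.9, 191.8]
tool_rot: [-3.141, 0.0, 1.337]
force: [0.2, -0.5, 0.1]
width: 34.2
gripper_force: 0.0
```

```bash
python3 -c "
from h import *
avg(2)"
```

```text
t 44.55 p [488.423 -60.823 192.077] yaw 76.58907422159739 F [0.361 0.07  0.319] T [-0.002 -0.04  -0.013] sdTz 0.028016516345900126 w 34.08590764536552 0.0
```

Request:
move_arm([
  [[-0.3,0,-24],[0,0,-0.9],0.4],
  [[0,0,-23.5],[0,0,0],0.4],
  [[0,0,0],[0,0,0],0.3],
  [[0,0,0],[0,0,0],0],
  [[0,0,0],[0,0,0],0],
  [[0,0,0],[0,0,0],0],
  [[0,0,-0.1],[0,0,-9],0],
  [[0,0,-0.1],[0,0,-9],0],
  [[0,0,-0.1],[0,0,-8],0],
  [[0,0,0],[0,0,-2],0],
])

```text
clock: 45.8
eef_pos: [487.6, -60.5, 144.6]
tool_rot: [3.141, -0.0, 0.833]
force: [-2.5, 0.8, 5.0]
width: 8.3
gripper_force: 61.0
```

```bash
python3 -c "
from h import *
avg(5)"
```

```text
Traceback (most recent call last):
  File "h.py", line 18, in avg
    cams.get_image('wrist');s=status.read_state()
    ~~~~~~~~~~~~~~^^^^^^^^^
ValueError: 200 camera calls are used up
```

```bash
cat > r.py <<'E'
from cell import status
import numpy as np
s=status.read_state();print(round(s['clock'],2),np.round(s['eef_pos'],1),round(np.degrees(s['tool_rot'][2]),1),'Tz',round(s['torque'][2],3))
E
python3 r.py
```

```text
46.0 [487.6 -60.6 144.6] 47.8 Tz 0.157
```

Request:
move_arm([
  [[0,0,0],[0,0,0],0],
])

```text
clock: 46.12
eef_pos: [487.5, -60.5, 144.6]
tool_rot: [3.141, -0.001, 0.835]
force: [-2.6, 2.3, 6.0]
width: 8.4
gripper_force: 61.1
```

```bash
python3 r.py
```

```text
46.12 [487.5 -60.5 144.6] 47.8 Tz 0.151
```

Request:
move_arm([
  [[0,0,0],[0,0,0],0],
])

```text
clock: 46.25
eef_pos: [487.5, -60.6, 144.6]
tool_rot: [3.141, -0.001, 0.835]
force: [-2.8, 2.0, 5.9]
width: 8.5
gripper_force: 61.1
```

```bash
python3 r.py
```

```text
46.25 [487.5 -60.6 144.6] 47.8 Tz 0.211
```

Request:
move_arm([
  [[0,0,0],[0,0,0],0],
])

```text
clock: 46.38
eef_pos: [487.6, -60.6, 144.6]
tool_rot: [3.141, -0.001, 0.835]
force: [-2.0, 1.9, 6.5]
width: 8.3
gripper_force: 61.1
```

```bash
python3 r.py
```

```text
46.38 [487.6 -60.6 144.6] 47.8 Tz 0.162
```

Request:
move_arm([
  [[0,0,-0.1],[0,0,-6],0],
  [[0,0,-0.1],[0,0,-6],0],
  [[0,0,0],[0,0,-5],0],
  [[0,0,0],[0,0,-1],0],
])

```text
clock: 46.88
eef_pos: [487.5, -60.5, 144.5]
tool_rot: [-3.142, -0.0, 0.52]
force: [-3.3, 3.2, 8.6]
width: 8.0
gripper_force: 61.4
```

```bash
python3 r.py
```

```text
46.88 [487.5 -60.5 144.5] 29.8 Tz 0.328
```

Request:
move_arm([
  [[0,0,0],[0,0,0],0],
])

```text
clock: 47.0
eef_pos: [487.5, -60.5, 144.5]
tool_rot: [-3.141, -0.001, 0.521]
force: [-3.4, 1.8, 7.9]
width: 8.6
gripper_force: 61.4
```

```bash
python3 r.py
```

```text
47.0 [487.5 -60.5 144.5] 29.9 Tz 0.307
```

Request:
move_arm([
  [[0,0,0],[0,0,0],0],
])

```text
clock: 47.12
eef_pos: [487.5, -60.5, 144.5]
tool_rot: [-3.141, -0.001, 0.521]
force: [-3.2, 2.0, 7.3]
width: 8.6
gripper_force: 61.4
```

```bash
python3 r.py
```

```text
47.12 [487.5 -60.5 144.5] 29.9 Tz 0.308
```

Request:
move_arm([
  [[0,0,0],[0,0,0],0],
])

```text
clock: 47.25
eef_pos: [487.5, -60.5, 144.5]
tool_rot: [-3.141, -0.001, 0.521]
force: [-3.4, 1.5, 7.7]
width: 8.4
gripper_force: 61.4
```

```bash
python3 r.py
```

```text
47.25 [487.5 -60.5 144.5] 29.9 Tz 0.332
```

Request:
move_arm([
  [[0,0,0],[0,0,6],0],
  [[0,0,0],[0,0,2],0],
  [[0,0,0],[0,0,0],0.4],
  [[0,0,0],[0,0,0],0.4],
  [[0,0,22],[0,0,0],0.4],
  [[0,0,25],[0,0,0],0.4],
  [[14.7,13.7,0],[0,0,-8.6],0.4],
  [[14.7,13.7,0],[0,0,-8.6],0.4],
  [[14.7,13.7,0],[0,0,-8.6],0.4],
  [[14.7,13.7,0],[0,0,-8.6],0.4],
])

```text
clock: 48.5
eef_pos: [547.0, -6.1, 190.7]
tool_rot: [3.141, -0.001, 0.052]
force: [-0.5, 0.2, -0.9]
width: 34.5
gripper_force: 0.0
```

Request:
move_arm([
  [[14.7,13.7,0],[0,0,-8.6],0.4],
  [[14.7,13.7,0],[0,0,-8.6],0.4],
  [[0,0,0],[0,0,0],0.4],
  [[0,0,0],[0,0,0],0.4],
  [[0,0,0],[0,0,0],0.4],
])

```text
clock: 49.12
eef_pos: [575.0, 20.1, 190.8]
tool_rot: [3.141, 0.0, -0.243]
force: [-0.2, 0.4, 0.0]
width: 33.7
gripper_force: 0.0
```

Request:
move_arm([
  [[1.2,1.6,-24],[0,0,0],0.4],
  [[0,0,-22.5],[0,0,0],0.4],
  [[0,0,0],[0,0,0],0.3],
  [[0,0,0],[0,0,0],0],
  [[0,0,0],[0,0,0],0],
  [[0,0,0],[0,0,0],0],
  [[0,0,-0.1],[0,0,-9],0],
  [[0,0,-0.1],[0,0,-9],0],
  [[0,0,-0.1],[0,0,-8],0],
  [[0,0,0],[0,0,-2],0],
])

```text
clock: 50.38
eef_pos: [576.8, 21.2, 145.0]
tool_rot: [3.14, -0.002, -0.734]
force: [-3.1, -4.6, 5.5]
width: 8.7
gripper_force: 61.5
```

```bash
python3 r.py
```

```text
50.38 [576.8  21.2 145. ] -42.0 Tz 0.208
```

Request:
move_arm([
  [[0,0,0],[0,0,0],0],
])

```text
clock: 50.5
eef_pos: [576.8, 21.2, 145.0]
tool_rot: [3.141, -0.002, -0.732]
force: [-1.9, -4.9, 5.2]
width: 8.1
gripper_force: 61.5
```

```bash
python3 r.py
```

```text
50.5 [576.8  21.2 145. ] -41.9 Tz 0.117
```

Request:
move_arm([
  [[0,0,0],[0,0,0],0],
])

```text
clock: 50.62
eef_pos: [576.8, 21.2, 145.0]
tool_rot: [3.141, -0.002, -0.732]
force: [-3.1, -4.2, 5.4]
width: 7.7
gripper_force: 61.4
```

```bash
python3 r.py
```

```text
50.62 [576.8  21.2 145. ] -41.9 Tz 0.171
```

Request:
move_arm([
  [[0,0,0],[0,0,0],0],
])

```text
clock: 50.75
eef_pos: [576.8, 21.2, 145.0]
tool_rot: [3.141, -0.002, -0.732]
force: [-2.8, -3.8, 5.8]
width: 8.2
gripper_force: 61.4
```

```bash
python3 r.py
```

```text
50.75 [576.8  21.2 145. ] -41.9 Tz 0.198
```

Request:
move_arm([
  [[0,0,-0.1],[0,0,-6],0],
  [[0,0,-0.1],[0,0,-4],0],
  [[0,0,0],[0,0,-3],0],
  [[0,0,0],[0,0,-1],0],
  [[0,0,0],[0,0,0],0],
])

```text
clock: 51.38
eef_pos: [576.6, 21.0, 144.9]
tool_rot: [3.141, -0.002, -0.976]
force: [-4.2, -5.7, 7.9]
width: 8.0
gripper_force: 61.7
```

```bash
python3 r.py; python3 -c "
from cell import status;print(status.read_state()['qpos'])"
```

```text
51.38 [576.6  21.  144.9] -55.9 Tz 0.188
[-0.36884118  0.62878454  0.44703972  1.79207335 -0.35890476  0.80160479
 -2.29067504]
```

Request:
move_arm([
  [[0,0,0],[0,0,0],0],
])

```text
clock: 51.5
eef_pos: [576.6, 21.0, 144.9]
tool_rot: [3.141, -0.002, -0.976]
force: [-4.2, -5.4, 7.0]
width: 8.5
gripper_force: 61.6
```

```bash
python3 r.py
```

```text
51.5 [576.6  21.  144.9] -55.9 Tz 0.183
```

Request:
move_arm([
  [[0,0,0],[0,0,0],0],
])

```text
clock: 51.62
eef_pos: [576.6, 21.0, 144.9]
tool_rot: [3.141, -0.002, -0.976]
force: [-4.1, -4.9, 7.8]
width: 7.7
gripper_force: 61.6
```

```bash
python3 r.py
```

```text
51.62 [576.6  21.  144.9] -55.9 Tz 0.176
```

Request:
move_arm([
  [[0,0,-0.1],[0,0,-4],0],
  [[0,0,0],[0,0,-3],0],
  [[0,0,0],[0,0,-1],0],
  [[0,0,0],[0,0,0],0],
])

```text
clock: 52.12
eef_pos: [576.5, 20.9, 144.9]
tool_rot: [3.141, -0.002, -1.116]
force: [-4.6, -4.8, 7.6]
width: 8.1
gripper_force: 61.8
```

```bash
python3 r.py
```

```text
52.12 [576.5  20.9 144.9] -63.9 Tz 0.223
```

Request:
move_arm([
  [[0,0,0],[0,0,0],0],
])

```text
clock: 52.25
eef_pos: [576.5, 20.9, 144.9]
tool_rot: [3.141, -0.002, -1.116]
force: [-5.5, -5.8, 7.3]
width: 8.2
gripper_force: 61.8
```

```bash
python3 r.py
```

```text
52.25 [576.5  20.9 144.9] -63.9 Tz 0.25
```

Request:
move_arm([
  [[0,0,0],[0,0,0],0],
])

```text
clock: 52.38
eef_pos: [576.5, 20.9, 144.9]
tool_rot: [3.141, -0.002, -1.116]
force: [-5.0, -4.4, 7.9]
width: 8.1
gripper_force: 61.8
```

```bash
python3 r.py
```

```text
52.38 [576.5  20.9 144.9] -63.9 Tz 0.304
```

Request:
move_arm([
  [[0,0,0],[0,0,0],0.4],
  [[0,0,0],[0,0,0],0.4],
  [[0,0,22],[0,0,0],0.4],
  [[0,0,25],[0,0,0],0.4],
  [[-0.7,-17,0],[0,0,9.2],0.4],
  [[-0.7,-17,0],[0,0,9.2],0.4],
  [[-0.7,-17,0],[0,0,9.2],0.4],
  [[-0.7,-17,0],[0,0,9.2],0.4],
  [[-0.7,-17,0],[0,0,9.2],0.4],
  [[-0.7,-17,0],[0,0,9.2],0.4],
])

```text
clock: 53.62
eef_pos: [573.0, -78.9, 190.6]
tool_rot: [-3.141, -0.001, -0.146]
force: [-0.1, -0.4, 0.4]
width: 34.3
gripper_force: 0.0
```

Request:
move_arm([
  [[-0.7,-17,0],[0,0,9.2],0.4],
  [[-0.7,-17,0],[0,0,9.2],0.4],
  [[-0.7,-17,0],[0,0,9.2],0.4],
  [[-0.7,-17,0],[0,0,9],0.4],
  [[0,0,0],[0,0,0],0.4],
  [[0,0,0],[0,0,0],0.4],
  [[0,0,0],[0,0,0],0.4],
])

```text
clock: 54.5
eef_pos: [570.1, -145.7, 190.6]
tool_rot: [-3.141, -0.0, 0.487]
force: [0.7, -0.4, -0.2]
width: 34.5
gripper_force: 0.0
```

Request:
move_arm([
  [[-0.8,-3,-24],[0,0,0],0.4],
  [[0,0,-22.5],[0,0,0],0.4],
  [[0,0,0],[0,0,0],0.3],
  [[0,0,0],[0,0,0],0],
  [[0,0,0],[0,0,0],0],
  [[0,0,0],[0,0,0],0],
  [[0,0,-0.1],[0,0,-8],0],
  [[0,0,-0.1],[0,0,-8],0],
  [[0,0,-0.1],[0,0,-6],0],
  [[0,0,0],[0,0,-2],0],
])

```text
clock: 55.75
eef_pos: [568.9, -148.5, 144.7]
tool_rot: [-3.14, 0.0, 0.068]
force: [-3.4, 5.5, 5.2]
width: 8.0
gripper_force: 60.7
```

Request:
move_arm([
  [[0,0,0],[0,0,0],0],
])

```text
clock: 55.88
eef_pos: [568.9, -148.5, 144.7]
tool_rot: [-3.14, 0.0, 0.069]
force: [-3.1, 5.3, 5.3]
width: 8.1
gripper_force: 60.6
```

```bash
python3 r.py
```

```text
55.88 [ 568.9 -148.5  144.7] 4.0 Tz 0.154
```

Request:
move_arm([
  [[0,0,0],[0,0,0],0],
])

```text
clock: 56.0
eef_pos: [568.9, -148.4, 144.7]
tool_rot: [-3.14, 0.0, 0.069]
force: [-2.7, 5.2, 6.0]
width: 7.9
gripper_force: 60.6
```

```bash
python3 r.py
```

```text
56.0 [ 568.9 -148.4  144.7] 4.0 Tz 0.122
```

Request:
move_arm([
  [[0,0,0],[0,0,0],0],
])

```text
clock: 56.12
eef_pos: [568.9, -148.5, 144.7]
tool_rot: [-3.14, 0.0, 0.069]
force: [-3.5, 4.6, 5.9]
width: 8.3
gripper_force: 60.6
```

```bash
python3 r.py
```

```text
56.12 [ 568.9 -148.5  144.7] 4.0 Tz 0.132
```

Request:
move_arm([
  [[0,0,-0.1],[0,0,-6],0],
  [[0,0,-0.1],[0,0,-6],0],
  [[0,0,0],[0,0,-4],0],
  [[0,0,0],[0,0,-2],0],
  [[0,0,0],[0,0,-1],0],
])

```text
clock: 56.75
eef_pos: [568.9, -148.2, 144.6]
tool_rot: [-3.14, 0.001, -0.262]
force: [-3.4, 5.4, 7.3]
width: 7.7
gripper_force: 60.8
```

```bash
python3 r.py
```

```text
56.75 [ 568.9 -148.2  144.6] -15.0 Tz 0.323
```

Request:
move_arm([
  [[0,0,0],[0,0,0],0],
])

```text
clock: 56.88
eef_pos: [568.9, -148.2, 144.6]
tool_rot: [-3.14, 0.001, -0.262]
force: [-3.7, 6.0, 6.9]
width: 8.2
gripper_force: 60.8
```

```bash
python3 r.py
```

```text
56.88 [ 568.9 -148.2  144.6] -15.0 Tz 0.28
```

Request:
move_arm([
  [[0,0,0],[0,0,0],0],
])

```text
clock: 57.0
eef_pos: [568.9, -148.3, 144.6]
tool_rot: [-3.139, 0.001, -0.262]
force: [-3.7, 5.7, 6.9]
width: 8.1
gripper_force: 60.8
```

```bash
python3 r.py
```

```text
57.0 [ 568.9 -148.3  144.6] -15.0 Tz 0.268
```

Request:
move_arm([
  [[0,0,0],[0,0,0],0.4],
  [[0,0,0],[0,0,0],0.4],
  [[0,0,22],[0,0,0],0.4],
  [[0,0,25],[0,0,0],0.4],
  [[8.1,7.4,0],[0,0,8.9],0.4],
  [[8.1,7.4,0],[0,0,8.9],0.4],
  [[8.1,7.4,0],[0,0,8.9],0.4],
  [[8.1,7.4,0],[0,0,8.9],0.4],
  [[8.1,7.4,0],[0,0,8.9],0.4],
  [[8.1,7.4,0],[0,0,8.9],0.4],
])

```text
clock: 58.25
eef_pos: [618.3, -106.6, 190.7]
tool_rot: [3.14, -0.0, 0.672]
force: [0.5, 0.5, -1.0]
width: 34.1
gripper_force: 0.0
```

Request:
move_arm([
  [[8.1,7.4,0],[0,0,8.9],0.4],
  [[8.1,7.4,0],[0,0,8.9],0.4],
  [[8.1,7.4,0],[0,0,8.9],0.4],
  [[8.1,7.4,0],[0,0,8.9],0.4],
  [[8.1,7.4,0],[0,0,8.7],0.4],
  [[0,0,0],[0,0,0],0.4],
  [[0,0,0],[0,0,0],0.4],
])

```text
clock: 59.12
eef_pos: [657.8, -69.9, 190.5]
tool_rot: [-3.141, 0.001, 1.438]
force: [0.5, 0.2, -0.1]
width: 34.1
gripper_force: 0.0
```

```bash
python3 r.py
```

```text
59.12 [657.8 -69.9 190.5] 82.4 Tz -0.05
```

Request:
move_arm([
  [[0.2,3.2,-24],[0,0,0.2],0.4],
  [[0,0,-22],[0,0,0],0.4],
  [[0,0,0],[0,0,0],0.3],
  [[0,0,0],[0,0,0],0],
  [[0,0,0],[0,0,0],0],
  [[0,0,0],[0,0,0],0],
  [[0,0,0],[0,0,-3],0],
  [[0,0,0],[0,0,-1],0],
  [[0,0,0],[0,0,-1],0],
])

```text
clock: 60.25
eef_pos: [657.9, -66.0, 145.5]
tool_rot: [-3.141, 0.001, 1.358]
force: [-5.4, 0.4, 5.8]
width: 8.2
gripper_force: 61.0
```

```bash
python3 r.py
```

```text
60.25 [657.9 -66.  145.5] 77.8 Tz 0.327
```

Request:
move_arm([
  [[0,0,0],[0,0,0],0],
])

```text
clock: 60.38
eef_pos: [657.9, -66.0, 145.5]
tool_rot: [-3.141, 0.001, 1.358]
force: [-5.1, -1.0, 4.9]
width: 8.0
gripper_force: 61.0
```

```bash
python3 r.py
```

```text
60.38 [657.9 -66.  145.5] 77.8 Tz 0.263
```

Request:
move_arm([
  [[0,0,0],[0,0,0],0],
])

```text
clock: 60.5
eef_pos: [657.9, -66.0, 145.5]
tool_rot: [-3.141, 0.001, 1.358]
force: [-5.0, -0.8, 5.6]
width: 8.4
gripper_force: 61.0
```

```bash
python3 r.py
```

```text
60.5 [657.9 -66.  145.5] 77.8 Tz 0.288
```

Request:
move_arm([
  [[0,0,0],[0,0,0],0.4],
  [[0,0,0],[0,0,0],0.4],
  [[0,0,22],[0,0,0],0.4],
  [[0,0,30],[0,0,0],0.4],
  [[0,0,40],[0,0,0],0.4],
  [[0,0,0],[0,0,0],0.4],
  [[0,0,0],[0,0,0],0.4],
])

```text
clock: 61.38
eef_pos: [658.3, -65.4, 236.2]
tool_rot: [-3.142, -0.0, 1.358]
force: [-0.1, -0.6, -1.4]
width: 34.2
gripper_force: 0.0
```

```bash
python3 -c "
from cell import ctrl
print(ctrl.finish_job())"
```

```text
the job is handed in; nothing more can be done
None
```

I tightened all four wing nuts in crisscross order over two rounds and handed the job in at about 61 s; no verdict came back. Three nuts last read 0.26–0.29 N m; the nut nearest the robot read 0.32, was backed off 8° to an estimated 0.27–0.29 and not read again. That nut may have eased during the first round, so before finishing I backed the nut opposite it off to set the first-round bite again; the bite was judged from torque readings alone.

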